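# Load the leak-test fixture with air cylinders

### The job

Load the leak-test fixture: slide its locking gate fully open, then take every air cylinder from the mat and slide each one under the overhang into a pocket of its own until it is fully home, upright, with its brass port pointing straight at the supply nozzle behind it. Only when all the cylinders are in and facing their nozzles, slide the gate fully closed; leave the things beyond the work alone.

Things in the scene. Friction and masses are not known exactly. Their poses are not given: they have to be found in the camera images.
- fixture: Leak-test fixture fixed to the bench, on its left or right half: aluminium base plate 205 (x) x 330 (y) x 12 mm high with a row of four pockets 76 mm apart along y. Origin at bench level under the middle of the row of seats; +x points from the open front (robot side) to the back, y along the row, z up. The plate spans x -120 to +85 mm. Its yaw varies by up to 0.15 rad.
- overhang (a point): Middle of the overhang's front edge, on its top (29 mm above the bench). The overhang is a 6 mm dark steel plate over all pockets, its underside 11 mm above the pocket floors; front edge 22 mm in front of the seat axes. Over each pocket it has a 40 mm wide slot, open to the front (fixture -x), for the barrel.
- gate (a joint): Locking gate: comb that slides along fixture +y. 0 = closed (a pin stands in front of each pocket), 0.038 m = open (pins in front of the walls between pockets; a flange passes with 5 mm to spare). Pins 12 mm diameter, 26 mm high, 37 mm in front of the seat axes. Stays where left, about 3 N moves it, stops at both ends. Starts closed or nearly so.
- gate_grip (a point): Point in the gate's upright black grip, 22 mm below its top, 44 mm above the bench. The grip is 26 mm (fixture x) x 16 mm (fixture y) x 53 mm high and stands 104 mm in front of the seat axes, near the middle of the row (fixture y -19 mm closed, +19 mm open). Pinch it across the 16 mm or push it sideways.
- mat: Thin grey anti-static mat, 280 x 280 x 4 mm, fixed on the half of the bench away from the fixture, where the cylinders stand at the start. Origin at the centre of its underside.
- seat0 (a point): Seat 0 (0 to 3 along fixture +y): point on the pocket floor, 12 mm above the bench, where the centre of a cylinder's underside lies when it is fully home. Pocket 58 mm wide, 11 mm high under the overhang, rounded wall noses at its mouth, flat back stop 27 mm behind this point. A cylinder set on the bare plate (same level) 56 mm in front of it clears the overhang.
- nozzle0 (a point): Front tip of the brass supply nozzle behind seat 0, 12 mm diameter, 37 mm behind the seat axis, 45 mm above the pocket floor; straight towards fixture +x from the seat. It sits in an aluminium manifold bar along the whole back (fixture x 54 to 80 mm, top 70 mm above the bench).
- seat1 (a point): Seat 1 (0 to 3 along fixture +y): point on the pocket floor, 12 mm above the bench, where the centre of a cylinder's underside lies when it is fully home. Pocket 58 mm wide, 11 mm high under the overhang, rounded wall noses at its mouth, flat back stop 27 mm behind this point. A cylinder set on the bare plate (same level) 56 mm in front of it clears the overhang.
- nozzle1 (a point): Front tip of the brass supply nozzle behind seat 1, 12 mm diameter, 37 mm behind the seat axis, 45 mm above the pocket floor; straight towards fixture +x from the seat. It sits in an aluminium manifold bar along the whole back (fixture x 54 to 80 mm, top 70 mm above the bench).
- seat2 (a point): Seat 2 (0 to 3 along fixture +y): point on the pocket floor, 12 mm above the bench, where the centre of a cylinder's underside lies when it is fully home. Pocket 58 mm wide, 11 mm high under the overhang, rounded wall noses at its mouth, flat back stop 27 mm behind this point. A cylinder set on the bare plate (same level) 56 mm in front of it clears the overhang.
- nozzle2 (a point): Front tip of the brass supply nozzle behind seat 2, 12 mm diameter, 37 mm behind the seat axis, 45 mm above the pocket floor; straight towards fixture +x from the seat. It sits in an aluminium manifold bar along the whole back (fixture x 54 to 80 mm, top 70 mm above the bench).
- seat3 (a point): Seat 3 (0 to 3 along fixture +y): point on the pocket floor, 12 mm above the bench, where the centre of a cylinder's underside lies when it is fully home. Pocket 58 mm wide, 11 mm high under the overhang, rounded wall noses at its mouth, flat back stop 27 mm behind this point. A cylinder set on the bare plate (same level) 56 mm in front of it clears the overhang.
- nozzle3 (a point): Front tip of the brass supply nozzle behind seat 3, 12 mm diameter, 37 mm behind the seat axis, 45 mm above the pocket floor; straight towards fixture +x from the seat. It sits in an aluminium manifold bar along the whole back (fixture x 54 to 80 mm, top 70 mm above the bench).
- cylA: Flanged air cylinder (hollow aluminium barrel, heavy steel foot) on end, 127 mm tall, about 0.45 kg; may be absent. Round flange 54 mm diameter x 8 mm at the foot, barrel 34 mm diameter from 8 to 115 mm, thin rod end above (14 mm diameter). A brass port stub, 12 mm diameter, points along its +x at 45 mm height. Origin at the centre of the underside, z up. Grip the barrel above the port, about 90 mm up.
- portA (a point): Tip of the port stub of cylA, 32 mm from its axis, 45 mm above its underside.
- cylB: Flanged air cylinder (hollow aluminium barrel, heavy steel foot) on end, 127 mm tall, about 0.45 kg; may be absent. Round flange 54 mm diameter x 8 mm at the foot, barrel 34 mm diameter from 8 to 115 mm, thin rod end above (14 mm diameter). A brass port stub, 12 mm diameter, points along its +x at 45 mm height. Origin at the centre of the underside, z up. Grip the barrel above the port, about 90 mm up.
- portB (a point): Tip of the port stub of cylB, 32 mm from its axis, 45 mm above its underside.
- cylC: Flanged air cylinder (hollow aluminium barrel, heavy steel foot) on end, 127 mm tall, about 0.45 kg; may be absent. Round flange 54 mm diameter x 8 mm at the foot, barrel 34 mm diameter from 8 to 115 mm, thin rod end above (14 mm diameter). A brass port stub, 12 mm diameter, points along its +x at 45 mm height. Origin at the centre of the underside, z up. Grip the barrel above the port, about 90 mm up.
- portC (a point): Tip of the port stub of cylC, 32 mm from its axis, 45 mm above its underside.
- cylD: Flanged air cylinder (hollow aluminium barrel, heavy steel foot) on end, 127 mm tall, about 0.45 kg; may be absent. Round flange 54 mm diameter x 8 mm at the foot, barrel 34 mm diameter from 8 to 115 mm, thin rod end above (14 mm diameter). A brass port stub, 12 mm diameter, points along its +x at 45 mm height. Origin at the centre of the underside, z up. Grip the barrel above the port, about 90 mm up.
- portD (a point): Tip of the port stub of cylD, 32 mm from its axis, 45 mm above its underside.
- valve_block: Bystander: aluminium valve block, 50 x 100 x 65 mm, beyond the work; leave alone. Origin at the underside's centre.
- driver: Bystander: screwdriver lying on the bench beyond the work; leave alone.
Mind the look-alikes: they are no part of the job. Leave any turquoise look-alike of the cylD alone. Leave any brown look-alike of the cylA alone.

How it is judged:
By the outcome, as a careful person would: the job done as asked, in the order asked, and still so for the second after the job is handed in, with the robot touching nothing.
Of cylA, cylB, cylC, cylD only 3 to 4 are there at a start; the rules pass over those that are not, and their reading is None.
At some moment in a run one of cylA, cylB, cylC, cylD may be knocked a few centimetres aside while the robot is not near it.
It also fails if it takes over 210 s, if anything falls off the work surface, if the arm or the gripper's body presses on something with over 40 N, if the wrist force passes 120 N, or if a joint passes its speed limit or range.

### The arm

A 7-joint arm with a two-finger parallel gripper is mounted at the origin on the work surface. World frame = base frame: x ahead of the robot, y to its left, z up, the work surface at z = 0. Lengths are in m, angles in rad, forces in N, time in s.
With the tool pointing down it reaches from about 0.425 to 0.875 m from the base axis. Payload 8.4 kg.
Tool frame: the origin (TCP) lies on the centre line of the jaws, within the pads' length; the fingertips stand 17 mm ahead of it and the grasp point (between the pads) lies 2 mm behind it (robot.finger_overhang is the distance from the TCP to the fingertips, in m); z points along the fingers, y is the line along which they close (so a half turn about z gives the same grasp; the last joint's range is limited). The gripper opens to 87 mm and grips with 3 to 60 N. Pads are 19 mm wide; open, the fingers measure 117 mm over their backs; the gripper's body (75 mm by 190 mm) begins 51 mm behind the grasp point.
Start: joints at [-1.433, 0.333, 0.04, 1.465, -0.013, 1.343, -0.059], TCP at [0.152, 0.632, 0.24] pointing down, gripper open.
Joint ranges: [-2.58, 2.58], [-0.38, 2.09], [-1.3, 1.39], [0.25, 2.4], [-1.5, 4.64], [0.08, 2.09], [-2.65, 2.65]. Speed limits (rad/s): [2.22, 2.22, 2.79, 2.79, 3.14, 3.14, 3.14].

### API

Orientations are given as a unit quaternion [x, y, z, w].
In Python, from cell import sensors, camera, workorder, robot gives the robot as it stands. The module is installed in compiled form; this text tells all that it offers.
- The arm moves only by the tool step_arm, never from a script. Its argument "deltas" is a list of rows, each a list of 4 numbers: the shift along the tool's x, y, z as a fraction of full scale, then the turn about the tool's z as a fraction of full scale. In form: [[tx, ty, tz, spin], ...]. A call has 1 to 10 rows; each row shifts and turns the commanded pose from where the row before left it, along the tool's axes as they then stand; what a row does not reach is not made up. Full scale, the value 1, is 5 cm for a shift and 0.5 rad for a turn. A row lasts 1/12 s, in which the tool goes at most 41.7 mm and 7.16 degrees, less where a joint would pass 70% of its speed; a pose out of reach is approached as far as the arm can. A call with a number of a shift or a turn outside -1 to 1 is refused whole. A call with a gripper value outside its range is refused whole. "hand" is the closure, from 0 (fully open) to 1 (shut), set as the call begins (left out, the last holds). The fingers move at their own pace and stop on an object; the grip force is fixed at half the most. Time passes only in rows, so rows that do not move let the fingers close. It gives the time, the measured TCP pose, the force, the opening and the grip force at its end, in the units of the state.
- sensors.sense(): the state, without advancing time (a new reading comes with each control period).
- camera(name): name is "side" or "top"; returns a dict with "pixels" (400x640x3 uint8, red, green, blue), "mtx" (3x3 intrinsics, pixels), "rvec" (rotation vector, rad) and "tvec" (3), from world to camera coordinates, as OpenCV has them. Camera axes: x right, y down, z forward; pixel columns grow to the right and rows downward; lengths in m; the calibration is good to about 2 mm. A picture is of the moment at which its call begins. There is no depth.
- workorder.hand_in(): hands the job in; it is judged then, once.
The state is a dict: "t": time; "joints": joint angles; "dq": joint speeds; "tau": joint torques, N m; "eef_pos": TCP position; "ee_rot": TCP orientation; "ft_force": force on the tool from outside, world axes, zero at the start; "torque": the same for the moment, N m; "finger_gap": finger opening in m; "gripper_force": force on a finger pad.
Only numpy, scipy, OpenCV 4.12 (cv2) and the standard library are available. Lean on these libraries where they do the work, as an engineer would, in place of code of your own. Each camera call takes 0.05 s, during which the arm holds its last target. There are 200 camera calls.

## Working session

There is one attempt and no reset: what is moved stays moved. The work goes in short steps, Python scripts to look and compute and a tool call to move; the robot and the scene stay as the last step left them, time stands still between calls to the robot, and variables do not carry over. Pictures are saved under pics/ and viewed, at most 14 in all, crops included, and the job is handed in when it is done.

Besides the shell and the picture viewer there is one more tool, called after "Request:" by a JSON object that holds its "api" and its "payload". step_arm: Moves the arm, as the interface text tells. Shift numbers are shares of 5 cm and turn numbers shares of 0.5 rad, none past 1 either way. Its arguments: {"type":"object","properties":{"deltas":{"type":"array"},"hand":{"type":"number"}},"required":["deltas"]}

```bash
mkdir -p pics
cat > h.py <<'E'
import numpy as np, cv2
from cell import sensors, camera, workorder, robot
def shot(n):
    c=camera(n); R=cv2.Rodrigues(np.array(c["rvec"],float))[0]
    c["R"]=R; c["t"]=np.array(c["tvec"],float).ravel(); c["K"]=np.array(c["mtx"],float); return c
def onz(c,uv,z):
    uv=np.atleast_2d(np.array(uv,float)); o=-c["R"].T@c["t"]
    d=np.c_[uv,np.ones(len(uv))]@np.linalg.inv(c["K"]).T@c["R"]
    return o+d*((z-o[2])/d[:,2])[:,None]
def proj(c,P):
    q=np.atleast_2d(P)@c["R"].T+c["t"]; q=q@c["K"].T; return q[:,:2]/q[:,2:]
def save(c,n): cv2.imwrite(f"pics/{n}.png",c["pixels"][:,:,::-1])
E
python3 - <<'E'
from h import *
for n in("top","side"):
    c=shot(n);save(c,n+"0");print(n,-c["R"].T@c["t"],c["K"].tolist())
print(sensors.sense())
E
```

```text
top [ 0.36099752 -0.00948272  0.95331957] [[378.24368957519715, 0.0, 319.8051300570289], [0.0, 378.24368957519715, 198.49538458754017], [0.0, 0.0, 1.0]]
side [ 0.10804339 -0.57217933  0.88924807] [[445.4545091525347, 0.0, 319.7409713597384], [0.0, 445.4545091525347, 201.93728642801722], [0.0, 0.0, 1.0]]
{'t': 0.1, 'joints': array([-1.43319051,  0.33381326,  0.0398792 ,  1.46617389, -0.01338727,
        1.34325577, -0.05851808]), 'dq': array([-0.00041595, -0.00181574, -0.00183475, -0.00257772, -0.00097169,
        0.00038363, -0.00066284]), 'tau': array([ 4.22702651e-03, -6.57807827e+01,  1.33999955e+00, -4.04712975e+01,
       -5.97202359e-02,  4.09583095e-02,  5.30163834e-05]), 'eef_pos': array([0.1524302 , 0.6314829 , 0.23877008]), 'ee_rot': array([ 1.18144422e-01,  9.92996181e-01, -6.91632857e-04, -2.88230445e-05]), 'ft_force': array([-0.66741084,  0.05788411, -0.34257953]), 'torque': array([ 0.00552169,  0.03627533, -0.00905057]), 'gripper_force': 0.0, 'finger_gap': 0.08717095753316517}
```

View pics/top0.png

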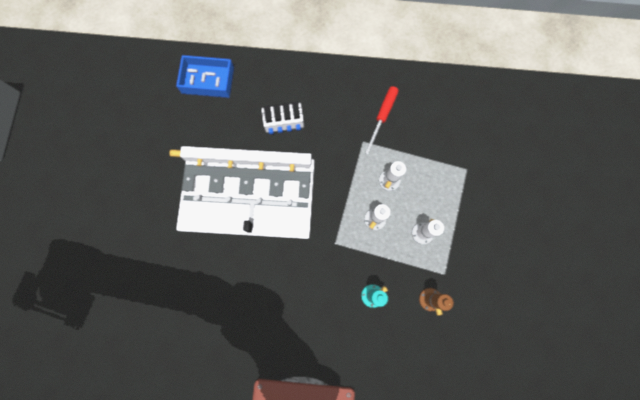

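View pics/side0.png

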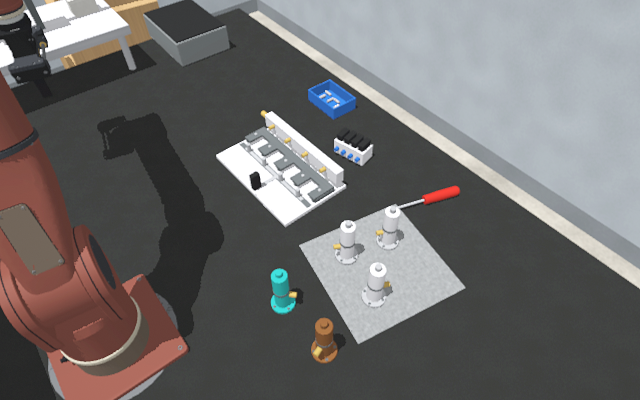

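The top view shows the fixture at px (177–313, 147–238), with its black grip at about (248,226). Three silver cylinders stand on the mat at about (395,175), (378,217) and (432,231). The turquoise and brown look-alikes are off the mat at (375,296) and (437,300).

Run:
```python
from h import *
c=cv2.imread("pics/top0.png"); s=cv2.imread("pics/side0.png")
cv2.imwrite("pics/fx.png",cv2.resize(c[140:245,165:325],None,fx=5,fy=5,interpolation=cv2.INTER_CUBIC))
a=cv2.resize(c[150:250,350:450],(400,400),interpolation=cv2.INTER_CUBIC)
b=cv2.resize(s[200:315,325:440],(400,400),interpolation=cv2.INTER_CUBIC)
cv2.imwrite("pics/cy.png",np.hstack([a,b]))
```

```text
(no output)
```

View pics/fx.png

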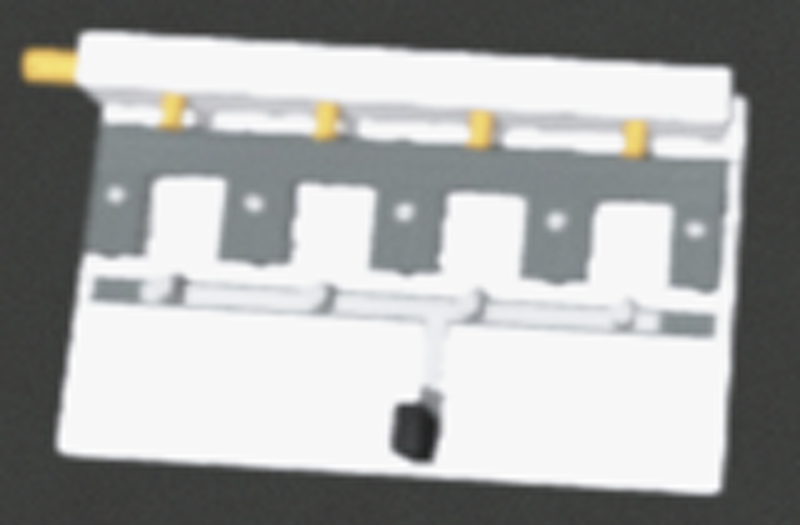

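View pics/cy.png

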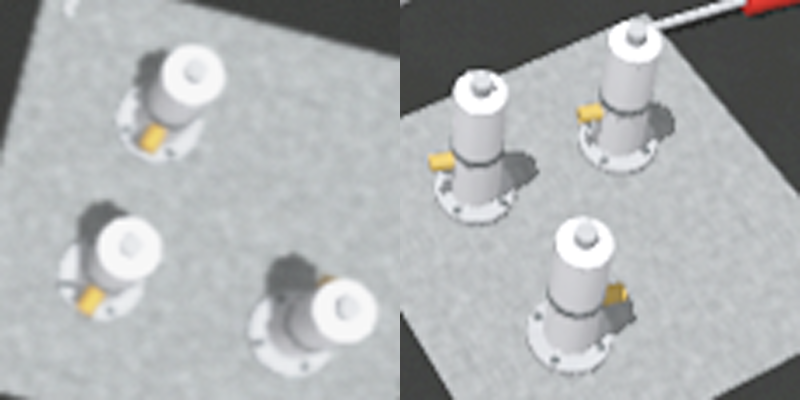

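The fixture crop shows the plate corners at (58,453), (720,493) and (746,98), nozzle tips at about y 128–155, and the pins closed in front of the slots. The cylinder crop shows the rod ends at (196,72), (131,246) and (348,306) from above, with two ports facing the robot and the third facing the back.

```bash
cat >> h.py <<'E'
def yellow(c,lo=15,hi=35,smin=90):
    h=cv2.cvtColor(c["pixels"],cv2.COLOR_RGB2HSV)
    return cv2.inRange(h,(lo,smin,80),(hi,255,255))
def blobs(m,amin=4):
    n,l,s,ce=cv2.connectedComponentsWithStats(m); return [(ce[i].round(2),s[i,4]) for i in range(1,n) if s[i,4]>=amin]
def tri(c1,u1,c2,u2):
    P=[c["K"]@np.c_[c["R"],c["t"]] for c in(c1,c2)]
    X=cv2.triangulatePoints(P[0],P[1],np.array(u1,float).reshape(2,1),np.array(u2,float).reshape(2,1)).ravel()
    return X[:3]/X[3]
E
python3 - <<'E'
from h import *
from scipy.optimize import least_squares
T=shot("top");S=shot("side")
f=lambda p:((np.array(p,float)+.5)/5-.5)+[165,140]
obs=[(-.12,.165,.012,58,453),(-.12,-.165,.012,720,493),(.085,-.165,.012,746,98),
 (.037,.114,.057,172,128),(.037,.038,.057,324,137),(.037,-.038,.057,480,147),(.037,-.114,.057,634,155)]
P=np.array([[*o[:2]] for o in obs]); W=np.array([onz(T,f(o[3:]),o[2])[0,:2] for o in obs])
def R2(a): return np.array([[np.cos(a),-np.sin(a)],[np.sin(a),np.cos(a)]])
r=least_squares(lambda v:(P@R2(v[2]).T+v[:2]-W).ravel(),[.4,.2,0])
print("fixture",r.x,"res mm",(r.fun.reshape(-1,2)*1e3).round(1).tolist())
x,y,a=r.x
# overlay check in side image
loc=[(-.12,.165,.012),(-.12,-.165,.012),(.085,-.165,.012)]+[(.037,q,.057) for q in(.114,.038,-.038,-.114)]
pts=np.array([[*(R2(a)@l[:2]+[x,y]),l[2]] for l in loc]); print("side proj",proj(S,pts).round(1).tolist())
print("Y top",blobs(yellow(T)));print("Y side",blobs(yellow(S)))
ta=[(196,72),(131,246),(348,306)]; sb=[(637,28),(482,80),(586,230)]
for p,q in zip(ta,sb):
    u=(np.array(p)+.5)/4-.5+[350,150]; v=(np.array(q)+.5)/(400/115)-.5+[325,200]
    print(u,onz(T,u,.131).round(4),onz(S,v,.131).round(4),tri(T,u,S,v).round(4))
E
```

```text
fixture [0.56704249 0.19160144 0.02915721] res mm [[1.0, -0.2], [0.8, 0.6], [0.5, 0.5], [-0.6, 0.0], [-0.6, -0.9], [-0.2, 0.1], [-0.8, -0.1]]
side proj [[215.1, 154.6], [284.3, 224.0], [345.5, 184.8], [268.5, 127.9], [284.4, 141.4], [301.3, 155.7], [319.3, 170.9]]
Y top [(array([174.02, 152.67]), np.int32(82)), (array([199.17, 161.87]), np.int32(23)), (array([229.92, 164.12]), np.int32(24)), (array([260.54, 165.69]), np.int32(26)), (array([291.5, 167.5]), np.int32(28)), (array([387.67, 184.  ]), np.int32(27)), (array([372.21, 224.33]), np.int32(24)), (array([384.59, 288.59]), np.int32(27)), (array([438.44, 311.31]), np.int32(54))]
Y side [(array([49.81,  0.78]), np.int32(27)), (array([134.14,  16.97]), np.int32(1182)), (array([90.66, 53.79]), np.int32(697)), (array([42.38, 43.43]), np.int32(21)), (array([263.06, 112.88]), np.int32(32)), (array([271.22, 126.78]), np.int32(18)), (array([287.24, 140.05]), np.int32(21)), (array([304.4, 154. ]), np.int32(20)), (array([322.25, 169.46]), np.int32(24)), (array([378.89, 232.07]), np.int32(28)), (array([336.52, 246.1 ]), np.int32(29)), (array([386.5 , 284.23]), np.int32(26)), (array([292.6 , 293.85]), np.int32(48)), (array([323.4, 331. ]), np.int32(5)), (array([326.5, 331.5]), np.int32(4)), (array([317.35, 351.29]), np.int32(75))]
[398.625 167.625] [[ 0.6166 -0.1689  0.131 ]] [[ 0.8161 -0.329   0.131 ]] [ 0.7343 -0.2787  0.1282]
[382.375 211.125] [[ 0.5138 -0.1379  0.131 ]] [[ 0.7072 -0.2951  0.131 ]] [ 0.6192 -0.2445  0.1479]
[436.625 226.125] [[ 0.4912 -0.2582  0.131 ]] [[ 0.6685 -0.4032  0.131 ]] [ 0.5922 -0.3578  0.1323]
```

Run:
```python
from h import *
T=shot("top");S=shot("side")
ta=[(196,72),(131,246),(348,306)]; sb=[(237,28),(82,80),(186,230)]
yt=[(387.67,184),(372.21,224.33),None]; ys=[(378.89,232.07),(336.52,246.1),(386.5,284.23)]
for i,(p,q) in enumerate(zip(ta,sb)):
    u=(np.array(p)+.5)/4-.5+[350,150]; v=(np.array(q)+.5)/(400/115)-.5+[325,200]
    A=onz(T,u,.131)[0];B=onz(S,v,.131)[0];c=(A+B)/2
    print("axis",A.round(4),B.round(4),tri(T,u,S,v).round(4))
    for cam,y in((T,yt[i]),(S,ys[i])):
        if y is None: continue
        d=onz(cam,y,.050)[0]-c; print("  port",d[:2].round(4),np.hypot(*d[:2]).round(4),np.degrees(np.arctan2(d[1],d[0])).round(1))
q=sensors.sense();print(q["t"],q["eef_pos"],q["finger_gap"])
import scipy.spatial.transform as t; print(t.Rotation.from_quat(q["ee_rot"]).as_matrix().round(3))
```

```text
axis [ 0.6166 -0.1689  0.131 ] [ 0.619  -0.1706  0.131 ] [ 0.6185 -0.1698  0.13  ]
  port [-0.0203  0.01  ] 0.0226 153.6
  port [-0.0217  0.0089] 0.0235 157.7
axis [ 0.5138 -0.1379  0.131 ] [ 0.5149 -0.1408  0.131 ] [ 0.5155 -0.1389  0.1282]
  port [-0.0199  0.0114] 0.0229 150.3
  port [-0.021   0.0098] 0.0232 155.1
axis [ 0.4912 -0.2582  0.131 ] [ 0.4904 -0.2608  0.131 ] [ 0.492  -0.2593  0.1276]
  port [ 0.0227 -0.0131] 0.0262 -30.0
0.3 [0.15247759 0.63167527 0.23923163] 0.08700622695166658
[[-0.972  0.235 -0.   ]
 [ 0.235  0.972 -0.001]
 [-0.    -0.001 -1.   ]]
```

```bash
cat >> h.py <<'E'
from scipy.spatial.transform import Rotation as Ro
FX=np.array([.5670,.1916]);FA=.0292
def fw(fx,fy): return FX+np.array([fx*np.cos(FA)-fy*np.sin(FA),fx*np.sin(FA)+fy*np.cos(FA)])
def cur():
    s=sensors.sense(); m=Ro.from_quat(s["ee_rot"]).as_matrix(); return np.array([*s["eef_pos"],np.degrees(np.arctan2(m[1,1],m[0,1]))])
def plan(wps,p=None):
    """wps: (x,y,z,yaw of tool y in deg,max step m); prints rows in tool axes"""
    p=cur() if p is None else np.array(p,float); print("from",p.round(4))
    for w in wps:
        w=np.array(w,float); n=int(max(1,np.ceil(np.linalg.norm(w[:3]-p[:3])/w[4]),np.ceil(abs(w[3]-p[3])/6))); p0=p.copy(); rows=[]
        for i in range(1,n+1):
            d=p0+(w[:4]-p0)*i/n-p; a=np.radians(p[3]); ex=np.array([-np.sin(a),np.cos(a)]);ey=np.array([np.cos(a),np.sin(a)])
            r=np.round([d[:2]@ex/.05,d[:2]@ey/.05,-d[2]/.05,-np.radians(d[3])/.5],2)+0.
            p[:2]+=.05*(r[0]*ex+r[1]*ey);p[2]-=.05*r[2];p[3]-=np.degrees(.5*r[3]);rows.append(r.tolist())
        print(n,"rows ->",p.round(4))
        for k in range(0,n,10): print("  ",str(rows[k:k+10]).replace(" ",""))
    return p
E
python3 - <<'E'
from h import *
T=shot("top")
px=np.array(T["pixels"]).max(2); m=((px<60)).astype(np.uint8)
sub=np.zeros_like(m); sub[215:236,240:256]=m[215:236,240:256]
ys,xs=np.nonzero(sub); print("grip blob",len(xs),xs.mean(),ys.mean(), onz(T,(xs.mean(),ys.mean()),.05), "pred",fw(-.104,-.019))
g=fw(-.104,-.019)
plan([(g[0],g[1],.13,91.7,.036),(g[0],g[1],.05,91.7,.02)])
E
```

```text
grip blob 38 248.8684210526316 226.18421052631578 [[0.46330673 0.1667452  0.05      ]] pred [0.46359906 0.16957173]
from [ 0.1525  0.6317  0.2393 76.4316]
16 rows -> [ 0.4634  0.1694  0.1298 91.615 ]
   [[-0.51,-0.47,0.14,-0.03],[-0.51,-0.48,0.13,-0.04],[-0.5,-0.49,0.14,-0.03],[-0.49,-0.49,0.14,-0.03],[-0.48,-0.5,0.13,-0.04],[-0.47,-0.52,0.14,-0.03],[-0.46,-0.52,0.14,-0.03],[-0.46,-0.52,0.13,-0.04],[-0.45,-0.54,0.14,-0.03],[-0.43,-0.54,0.14,-0.03]]
   [[-0.43,-0.55,0.13,-0.04],[-0.42,-0.55,0.14,-0.03],[-0.41,-0.57,0.14,-0.03],[-0.4,-0.57,0.13,-0.04],[-0.39,-0.57,0.14,-0.03],[-0.38,-0.59,0.14,-0.03]]
4 rows -> [4.6340e-01 1.6940e-01 4.9800e-02 9.1615e+01]
   [[0.0,0.0,0.4,0.0],[0.0,0.0,0.4,0.0],[0.0,0.0,0.4,0.0],[0.0,0.0,0.4,0.0]]
```

Request:
{"api": "step_arm", "payload": {"deltas": [[-0.51, -0.47, 0.14, -0.03], [-0.51, -0.48, 0.13, -0.04], [-0.5, -0.49, 0.14, -0.03], [-0.49, -0.49, 0.14, -0.03], [-0.48, -0.5, 0.13, -0.04], [-0.47, -0.52, 0.14, -0.03], [-0.46, -0.52, 0.14, -0.03], [-0.46, -0.52, 0.13, -0.04], [-0.45, -0.54, 0.14, -0.03], [-0.43, -0.54, 0.14, -0.03]], "hand": 0}}

```text
t: 1.18
eef_pos: [0.3476, 0.3414, 0.171]
ee_rot: [0.036, 0.999, 0.0, 0.0]
ft_force: [0.0, 0.8, -0.6]
finger_gap: 0.0867
gripper_force: 0.0
```

Request:
{"api": "step_arm", "payload": {"deltas": [[-0.43, -0.55, 0.13, -0.04], [-0.42, -0.55, 0.14, -0.03], [-0.41, -0.57, 0.14, -0.03], [-0.4, -0.57, 0.13, -0.04], [-0.39, -0.57, 0.14, -0.03], [-0.38, -0.59, 0.14, -0.03], [0, 0, 0, 0], [0, 0, 0, 0]]}}

```text
t: 1.85
eef_pos: [0.4641, 0.1676, 0.1298]
ee_rot: [-0.012, 1.0, -0.0, -0.0]
ft_force: [-0.1, 0.6, -0.4]
finger_gap: 0.0873
gripper_force: 0.0
```

Request:
{"api": "step_arm", "payload": {"deltas": [[0, 0, 0.4, 0], [0, 0, 0.4, 0], [0, 0, 0.4, 0], [0, 0, 0.4, 0], [0, 0, 0, 0]]}}

```text
t: 2.27
eef_pos: [0.4607, 0.1701, 0.0472]
ee_rot: [-0.015, 1.0, -0.001, -0.002]
ft_force: [-0.8, -0.0, -1.4]
finger_gap: 0.087
gripper_force: 0.0
```

Request:
{"api": "step_arm", "payload": {"deltas": [[0, 0, 0, 0], [0, 0, 0, 0], [0, 0, 0, 0], [0, 0, 0, 0], [0, 0, 0, 0], [0, 0, 0, 0]], "hand": 1}}

```text
t: 2.77
eef_pos: [0.4637, 0.1697, 0.0507]
ee_rot: [-0.014, 1.0, 0.0, 0.0]
ft_force: [-0.2, -0.1, -0.3]
finger_gap: 0.0547
gripper_force: 0.0
```

Fingers are slow (about 65 mm/s), so wait, then push.

Request:
{"api": "step_arm", "payload": {"deltas": [[0, 0, 0, 0], [0, 0, 0, 0], [0, 0, 0, 0], [0, 0, 0, 0], [0, 0, 0, 0], [0, 0, 0, 0], [0, 0, 0, 0], [0, 0, 0, 0], [0, 0, 0, 0]]}}

```text
t: 3.52
eef_pos: [0.4634, 0.1698, 0.05]
ee_rot: [-0.014, 1.0, 0.0, 0.0]
ft_force: [-0.2, 3.3, -1.7]
finger_gap: 0.0155
gripper_force: 30.0
```

Request:
{"api": "step_arm", "payload": {"deltas": [[0, 0.15, 0, 0], [0, 0.15, 0, 0], [0, 0.15, 0, 0], [0, 0.15, 0, 0], [0, 0.1, 0, 0], [0, 0.06, 0, 0], [0, 0, 0, 0]]}}

```text
t: 4.1
eef_pos: [0.4623, 0.2079, 0.05]
ee_rot: [-0.014, 1.0, -0.0, -0.0]
ft_force: [-1.4, -1.5, 1.9]
finger_gap: 0.0158
gripper_force: 30.0
```

Request:
{"api": "step_arm", "payload": {"deltas": [[0, 0.04, 0, 0], [0, 0.04, 0, 0], [0, 0, 0, 0]]}}

```text
t: 4.35
eef_pos: [0.4622, 0.208, 0.05]
ee_rot: [-0.013, 1.0, -0.002, -0.001]
ft_force: [-2.0, -15.8, 10.2]
finger_gap: 0.0159
gripper_force: 30.0
```

Request:
{"api": "step_arm", "payload": {"deltas": [[0, -0.08, 0, 0], [0, 0, 0, 0], [0, 0, 0, 0], [0, 0, 0, 0], [0, 0, 0, 0], [0, 0, -0.3, 0], [0, 0, -0.5, 0], [0, 0, -0.5, 0], [0, 0, -0.5, 0], [0, 0, -0.4, 0]], "hand": 0}}

```text
t: 5.18
eef_pos: [0.4626, 0.2079, 0.162]
ee_rot: [-0.014, 1.0, 0.0, 0.001]
ft_force: [1.0, 0.1, 0.7]
finger_gap: 0.074
gripper_force: 0.0
```

```bash
cat >> h.py <<'E'
def silver_check(c=None):
    """predicts where ports are seen in top view"""
    c=c or shot("top"); return [b for b in blobs(yellow(c)) if b[0][0]>330]
E
python3 - <<'E'
from h import *
print(silver_check())
plan([(.5145,-.139,.19,62.5,.036),(.5145,-.139,.092,62.5,.022)])
E
```

```text
[(array([387.67, 184.  ]), np.int32(27)), (array([372.21, 224.33]), np.int32(24)), (array([384.5 , 288.62]), np.int32(26)), (array([438.49, 311.4 ]), np.int32(53))]
from [ 0.4643  0.2088  0.1654 91.6229]
10 rows -> [ 0.5145 -0.1391  0.1899 62.4021]
   [[-0.08,-0.7,-0.05,0.1],[-0.12,-0.69,-0.05,0.1],[-0.15,-0.69,-0.05,0.1],[-0.18,-0.68,-0.05,0.11],[-0.22,-0.66,-0.05,0.1],[-0.26,-0.66,-0.04,0.1],[-0.28,-0.64,-0.05,0.1],[-0.32,-0.63,-0.05,0.1],[-0.35,-0.61,-0.05,0.1],[-0.38,-0.59,-0.05,0.11]]
5 rows -> [ 0.5145 -0.1391  0.0919 62.4021]
   [[0.0,0.0,0.39,0.0],[0.0,0.0,0.39,0.0],[0.0,0.0,0.4,0.0],[0.0,0.0,0.39,0.0],[0.0,0.0,0.39,0.0]]
```

Request:
{"api": "step_arm", "payload": {"deltas": [[-0.08, -0.7, -0.05, 0.1], [-0.12, -0.69, -0.05, 0.1], [-0.15, -0.69, -0.05, 0.1], [-0.18, -0.68, -0.05, 0.11], [-0.22, -0.66, -0.05, 0.1], [-0.26, -0.66, -0.04, 0.1], [-0.28, -0.64, -0.05, 0.1], [-0.32, -0.63, -0.05, 0.1], [-0.35, -0.61, -0.05, 0.1], [-0.38, -0.59, -0.05, 0.11]]}}

```text
t: 6.07
eef_pos: [0.5127, -0.1417, 0.1848]
ee_rot: [0.239, 0.971, 0.0, 0.0]
ft_force: [1.3, 0.1, -1.4]
finger_gap: 0.0866
gripper_force: 0.0
```

Request:
{"api": "step_arm", "payload": {"deltas": [[0, 0, 0, 0], [0, 0, 0, 0], [0, 0, 0, 0]]}}

```text
t: 6.32
eef_pos: [0.5126, -0.1397, 0.1842]
ee_rot: [0.238, 0.971, 0.0, -0.0]
ft_force: [0.9, 1.0, -0.6]
finger_gap: 0.0869
gripper_force: 0.0
```

Run:
```python
from h import *
T=shot("top");S=shot("side");save(S,"s1")
print([b for b in blobs(yellow(S)) if b[0][1]>200], silver_check(T))
plan([(.5145,-.139,.092,62.5,.022)])
```

```text
[(array([378.93, 232.14]), np.int32(29)), (array([336.29, 246.13]), np.int32(31)), (array([386.5 , 284.23]), np.int32(26)), (array([292.77, 293.9 ]), np.int32(48)), (array([323.2, 324.6]), np.int32(5)), (array([322.58, 330.42]), np.int32(43)), (array([317.29, 351.43]), np.int32(77)), (array([323.5, 360.5]), np.int32(6))] [(array([372.52, 224.52]), np.int32(23))]
from [ 0.5126 -0.1388  0.1843 62.5472]
5 rows -> [ 0.5146 -0.1392  0.0918 62.5472]
   [[-0.01,0.0,0.37,0.0],[0.0,0.01,0.37,0.0],[-0.01,0.0,0.37,0.0],[-0.01,0.0,0.37,0.0],[-0.01,0.0,0.37,0.0]]
```

View pics/s1.png

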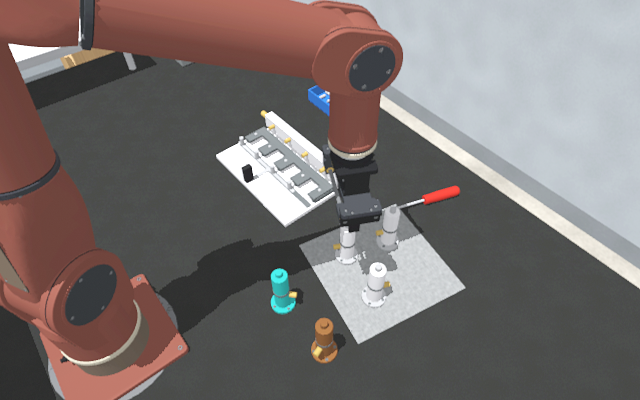

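The gripper stands open over cylinder 2 (port at 336,246), the cylinders have not moved, and the gate is open. I'll descend, grip and lift.

Request:
{"api": "step_arm", "payload": {"deltas": [[-0.01, 0, 0.37, 0], [0, 0.01, 0.37, 0], [-0.01, 0, 0.37, 0], [-0.01, 0, 0.37, 0], [-0.01, 0, 0.37, 0], [0, 0, 0, 0], [0, 0, 0, 0]]}}

```text
t: 7.0
eef_pos: [0.5141, -0.1398, 0.0917]
ee_rot: [0.238, 0.971, -0.0, -0.001]
ft_force: [0.4, -0.6, 0.3]
finger_gap: 0.0871
gripper_force: 0.0
```

Request:
{"api": "step_arm", "payload": {"deltas": [[0, 0, 0, 0], [0, 0, 0, 0], [0, 0, 0, 0], [0, 0, 0, 0], [0, 0, 0, 0], [0, 0, 0, 0], [0, 0, 0, 0], [0, 0, 0, 0], [0, 0, 0, 0], [0, 0, 0, 0]], "hand": 1}}

```text
t: 7.83
eef_pos: [0.5145, -0.1407, 0.092]
ee_rot: [0.239, 0.971, 0.0, -0.0]
ft_force: [0.1, 1.2, -0.5]
finger_gap: 0.0335
gripper_force: 29.9
```

Request:
{"api": "step_arm", "payload": {"deltas": [[0, 0, 0, 0], [0, 0, 0, 0], [0, 0, -0.3, 0], [0, 0, -0.4, 0], [0, 0, -0.4, 0], [0, 0, -0.4, 0], [0, 0, -0.3, 0], [0, 0, 0, 0]]}}

```text
t: 8.5
eef_pos: [0.5157, -0.1415, 0.1845]
ee_rot: [0.239, 0.971, 0.0, 0.002]
ft_force: [1.5, 0.4, -3.6]
finger_gap: 0.0335
gripper_force: 29.9
```

Run:
```python
from h import *
g=fw(-.06,.114)
plan([(g[0],g[1],.185,-88.3,.036),(g[0],g[1],.1015,-88.3,.02)])
```

```text
from [ 0.5157 -0.1415  0.1845 62.3665]
26 rows -> [  0.5036   0.3038   0.185  -88.3214]
   [[0.17,0.3,0.0,0.2],[0.19,0.28,0.0,0.2],[0.23,0.26,0.0,0.21],[0.25,0.24,0.0,0.2],[0.27,0.21,0.0,0.2],[0.29,0.18,0.0,0.2],[0.3,0.15,0.0,0.21],[0.33,0.12,0.0,0.2],[0.33,0.08,0.0,0.2],[0.34,0.05,0.0,0.2]]
   [[0.34,0.02,0.0,0.21],[0.34,-0.02,0.0,0.2],[0.34,-0.05,0.0,0.2],[0.33,-0.09,-0.01,0.2],[0.32,-0.11,0.0,0.2],[0.31,-0.15,0.0,0.21],[0.29,-0.19,0.0,0.2],[0.27,-0.21,0.0,0.2],[0.25,-0.23,0.0,0.2],[0.23,-0.26,0.0,0.21]]
   [[0.19,-0.28,0.0,0.2],[0.17,-0.3,0.0,0.2],[0.13,-0.32,0.0,0.2],[0.11,-0.32,0.0,0.2],[0.07,-0.34,0.0,0.21],[0.03,-0.34,0.0,0.2]]
5 rows -> [  0.5036   0.3038   0.1015 -88.3214]
   [[0.0,0.0,0.33,0.0],[0.0,0.0,0.34,0.0],[0.0,0.0,0.33,0.0],[0.0,0.0,0.34,0.0],[0.0,0.0,0.33,0.0]]
```

Request:
{"api": "step_arm", "payload": {"deltas": [[0.17, 0.3, 0, 0.2], [0.19, 0.28, 0, 0.2], [0.23, 0.26, 0, 0.21], [0.25, 0.24, 0, 0.2], [0.27, 0.21, 0, 0.2], [0.29, 0.18, 0, 0.2], [0.3, 0.15, 0, 0.21], [0.33, 0.12, 0, 0.2], [0.33, 0.08, 0, 0.2], [0.34, 0.05, 0, 0.2]]}}

```text
t: 9.33
eef_pos: [0.5087, 0.0312, 0.1806]
ee_rot: [0.68, 0.733, -0.001, -0.0]
ft_force: [0.3, 0.6, -4.3]
finger_gap: 0.0335
gripper_force: 29.9
```

Request:
{"api": "step_arm", "payload": {"deltas": [[0.34, 0.02, 0, 0.21], [0.34, -0.02, 0, 0.2], [0.34, -0.05, 0, 0.2], [0.33, -0.09, -0.01, 0.2], [0.32, -0.11, 0, 0.2], [0.31, -0.15, 0, 0.21], [0.29, -0.19, 0, 0.2], [0.27, -0.21, 0, 0.2], [0.25, -0.23, 0, 0.2], [0.23, -0.26, 0, 0.21]]}}

```text
t: 10.17
eef_pos: [0.5046, 0.2021, 0.1809]
ee_rot: [0.951, 0.31, -0.001, 0.0]
ft_force: [-0.4, 0.1, -4.6]
finger_gap: 0.0332
gripper_force: 29.9
```

Request:
{"api": "step_arm", "payload": {"deltas": [[0.19, -0.28, 0, 0.2], [0.17, -0.3, 0, 0.2], [0.13, -0.32, 0, 0.2], [0.11, -0.32, 0, 0.2], [0.07, -0.34, 0, 0.21], [0.03, -0.34, 0, 0.2], [0, 0, 0, 0], [0, 0, 0, 0], [0, 0, 0, 0]]}}

```text
t: 10.92
eef_pos: [0.5019, 0.3033, 0.1813]
ee_rot: [1.0, 0.015, -0.001, 0.001]
ft_force: [0.0, -0.3, -4.3]
finger_gap: 0.0334
gripper_force: 30.0
```

```bash
cat >> h.py <<'E'
def portdir(zfoot,axis,roi=60):
    """port direction in deg from yellow blob near expected place, both views"""
    for n in("top","side"):
        c=shot(n); z=zfoot+.046; a=np.array([*axis[:2],z]); u=proj(c,a)[0]
        for b,ar in blobs(yellow(c)):
            d=onz(c,b,z)[0]-a
            if np.hypot(*d[:2])<.045: print(n,b,ar,"r",np.hypot(*d[:2]).round(4),"deg",np.degrees(np.arctan2(d[1],d[0])).round(1))
    return c
E
python3 - <<'E'
from h import *
p=cur(); c=portdir(p[2]-.088,p); save(c,"s2")
im=cv2.imread("pics/s2.png");cv2.imwrite("pics/s2c.png",cv2.resize(im[60:240,180:420],None,fx=3,fy=3,interpolation=cv2.INTER_CUBIC))
g=fw(-.06,.114); plan([(g[0],g[1],.1015,-88.3,.02)])
print([b for b in blobs(yellow(c)) if b[0][1]>200])
E
```

```text
top [184.67 202.75] 12 r 0.0127 deg -143.1
side [244.18 115.59] 22 r 0.0278 deg -1.3
from [  0.5023   0.3031   0.182  -88.3157]
5 rows -> [  0.5038   0.3036   0.1015 -88.3157]
   [[0.01,0.0,0.32,0.0],[0.0,-0.01,0.32,0.0],[0.01,0.0,0.33,0.0],[0.0,0.0,0.32,0.0],[0.01,0.0,0.32,0.0]]
[(array([378.89, 232.07]), np.int32(28)), (array([386.5 , 284.23]), np.int32(26)), (array([292.68, 293.91]), np.int32(47)), (array([321.5, 330. ]), np.int32(4)), (array([317.3 , 351.36]), np.int32(76))]
```

View pics/s2c.png

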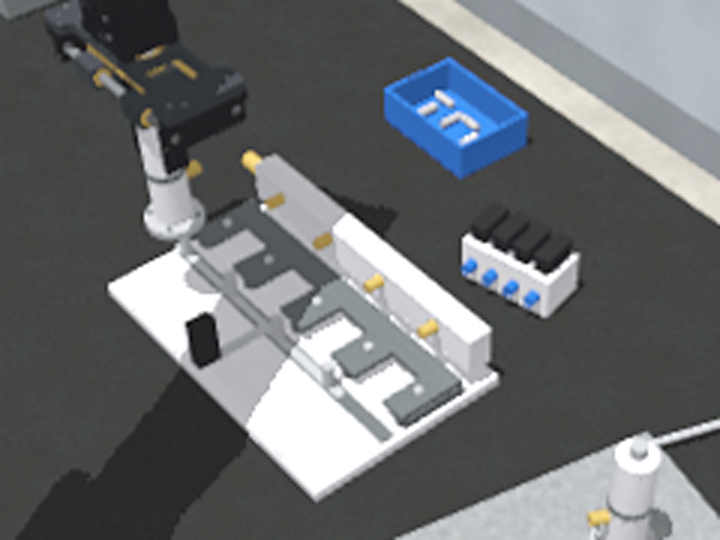

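The port points to fixture +x (side-view estimate −1°, wanted +1.7°), and the cylinder hangs in front of seat 3. I'll lower it.

Request:
{"api": "step_arm", "payload": {"deltas": [[0.01, 0, 0.32, 0], [0, -0.01, 0.32, 0], [0.01, 0, 0.33, 0], [0, 0, 0.28, 0], [0.01, 0, 0.2, 0], [0, 0, 0, 0], [0, 0, 0, 0]]}}

```text
t: 11.6
eef_pos: [0.5038, 0.3044, 0.11]
ee_rot: [1.0, 0.015, -0.0, 0.0]
ft_force: [0.2, -0.5, -4.1]
finger_gap: 0.0332
gripper_force: 30.0
```

Run:
```python
from h import *
p=cur(); c=portdir(.016,p)
g=fw(-.058,.114);h=fw(0,.114); print(plan([(g[0],g[1],.1005,-88.3,.02),(h[0],h[1],.1005,-88.3,.01)]))
```

```text
top [196.14 208.14] 7 r 0.0136 deg -138.2
side [248.05 135.32] 19 r 0.0319 deg 12.1
from [  0.5043   0.305    0.111  -88.3146]
1 rows -> [  0.5059   0.304    0.1005 -88.3146]
   [[0.03,0.02,0.21,0.0]]
6 rows -> [  0.5639   0.3057   0.1005 -88.3146]
   [[0.19,0.0,0.0,0.0],[0.2,0.0,0.0,0.0],[0.19,0.0,0.0,0.0],[0.19,0.0,0.0,0.0],[0.19,0.0,0.0,0.0],[0.2,0.0,0.0,0.0]]
[  0.56385039   0.30571701   0.10052944 -88.31461989]
```

Request:
{"api": "step_arm", "payload": {"deltas": [[0.02, 0.01, 0.1, 0], [0.02, 0, 0.1, 0], [0, 0, 0, 0], [0, 0, 0, 0]]}}

```text
t: 12.03
eef_pos: [0.5057, 0.3044, 0.0999]
ee_rot: [1.0, 0.015, -0.0, 0.0]
ft_force: [0.0, 1.2, -3.2]
finger_gap: 0.0335
gripper_force: 30.0
```

Run:
```python
from h import *
p=cur(); print(p,sensors.sense()["ft_force"]); c=portdir(p[2]-.088,p)
```

```text
[  0.50569972   0.30437045   0.09990758 -88.30524351] [ 0.0291482   1.16877485 -3.19168463]
side [248.83 138.39] 18 r 0.0261 deg -3.1
```

Request:
{"api": "step_arm", "payload": {"deltas": [[0.15, 0, -0.01, 0], [0.15, 0, 0, 0], [0.15, 0, 0, 0], [0.15, 0, 0, 0], [0, 0, 0, 0]]}}

```text
t: 12.55
eef_pos: [0.5377, 0.3049, 0.1006]
ee_rot: [1.0, 0.014, 0.001, 0.0]
ft_force: [-0.9, -0.8, -3.4]
finger_gap: 0.0333
gripper_force: 30.0
```

Request:
{"api": "step_arm", "payload": {"deltas": [[0.1, 0, 0, 0], [0.1, 0, 0, 0], [0.1, 0, 0, 0], [0.1, 0, 0, 0], [0, 0, 0, 0]]}}

```text
t: 12.97
eef_pos: [0.5568, 0.3058, 0.1006]
ee_rot: [1.0, 0.015, 0.0, 0.0]
ft_force: [0.2, -0.5, -4.0]
finger_gap: 0.0336
gripper_force: 30.0
```

Request:
{"api": "step_arm", "payload": {"deltas": [[0.06, 0, 0, 0], [0.06, 0, 0.01, 0], [0.04, 0, 0.01, 0], [0, 0, 0, 0]]}}

```text
t: 13.3
eef_pos: [0.5639, 0.3063, 0.0998]
ee_rot: [1.0, 0.015, -0.0, -0.0]
ft_force: [-0.6, -0.9, 1.5]
finger_gap: 0.0334
gripper_force: 30.0
```

Run:
```python
from h import *
p=cur(); print(p,sensors.sense()["ft_force"]); c=portdir(p[2]-.088,p)
print([b for b in blobs(yellow(c)) if 190<b[0][0]<335 and b[0][1]<180], [b for b in silver_check()])
```

```text
[  0.56389251   0.3063436    0.09978434 -88.29351092] [-0.61117907 -0.94298698  1.4523727 ]
top [201.25 181.  ] 8 r 0.0117 deg -99.6
side [268.79 127.97] 33 r 0.0368 deg -1.9
[(array([242.33, 100.33]), np.int32(49)), (array([257.14,  94.57]), np.int32(7)), (array([265.81, 100.38]), np.int32(21)), (array([256.33, 100.83]), np.int32(6)), (array([253.7, 115.1]), np.int32(10)), (array([268.79, 127.97]), np.int32(33)), (array([287.38, 140.1 ]), np.int32(21)), (array([304.4, 154. ]), np.int32(20)), (array([322.35, 169.35]), np.int32(23))] [(array([387.67, 184.  ]), np.int32(27)), (array([384.4 , 288.52]), np.int32(25)), (array([438.49, 311.4 ]), np.int32(53))]
```

Request:
{"api": "step_arm", "payload": {"deltas": [[0.04, 0, 0, 0], [0.04, 0, 0, 0], [0, 0, 0, 0]]}}

```text
t: 13.7
eef_pos: [0.5665, 0.3065, 0.1002]
ee_rot: [1.0, 0.015, -0.001, -0.0]
ft_force: [-8.8, -2.1, 9.6]
finger_gap: 0.0336
gripper_force: 30.0
```

Request:
{"api": "step_arm", "payload": {"deltas": [[0.03, 0, 0, 0], [0, 0, 0, 0], [0, 0, 0, 0]]}}

```text
t: 13.95
eef_pos: [0.5678, 0.3065, 0.1004]
ee_rot: [1.0, 0.015, -0.002, -0.0]
ft_force: [-10.9, -2.5, 12.8]
finger_gap: 0.0332
gripper_force: 30.0
```

Run:
```python
from h import *
p=cur(); print(p,sensors.sense()["ft_force"])
c=shot("side");save(c,"s3")
im=cv2.imread("pics/s3.png");cv2.imwrite("pics/s3c.png",cv2.resize(im[70:190,200:360],None,fx=5,fy=5,interpolation=cv2.INTER_CUBIC))
```

```text
[  0.56776535   0.30652549   0.10037687 -88.27617665] [-10.8796599   -2.49856897  12.8057987 ]
```

View pics/s3c.png

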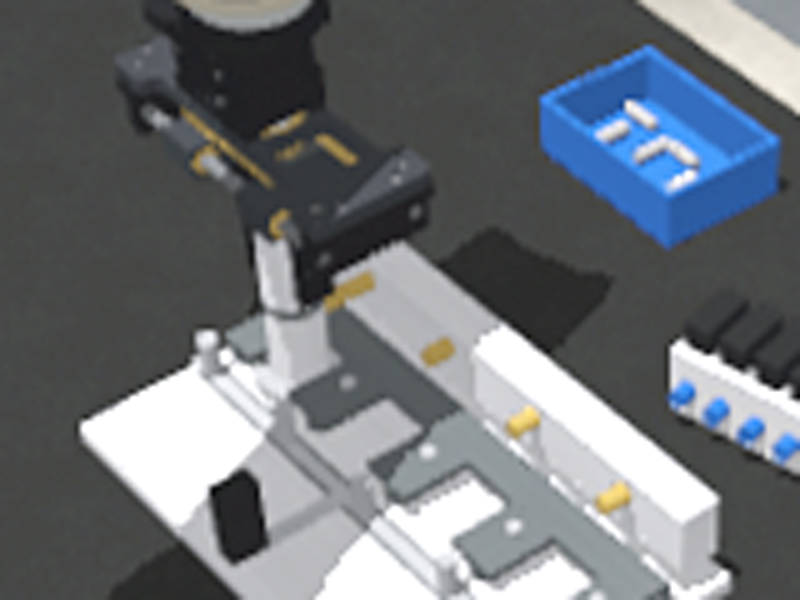

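The port lines up with nozzle 3. I'll relax the push, release, rise and measure.

Request:
{"api": "step_arm", "payload": {"deltas": [[-0.06, 0, 0, 0], [0, 0, 0, 0], [0, 0, 0, 0]]}}

```text
t: 14.25
eef_pos: [0.5664, 0.3064, 0.1001]
ee_rot: [1.0, 0.015, 0.0, -0.0]
ft_force: [-3.3, -0.9, 6.0]
finger_gap: 0.0333
gripper_force: 30.0
```

Request:
{"api": "step_arm", "payload": {"deltas": [[0, 0, 0, 0], [0, 0, 0, 0], [0, 0, 0, 0], [0, 0, 0, 0], [0, 0, 0, 0], [0, 0, 0, 0], [0, 0, -0.3, 0], [0, 0, -0.5, 0], [0, 0, -0.5, 0], [0, 0, -0.5, 0]], "hand": 0}}

```text
t: 15.08
eef_pos: [0.5661, 0.3061, 0.1904]
ee_rot: [1.0, 0.015, -0.0, 0.0]
ft_force: [-0.3, -0.1, 0.6]
finger_gap: 0.0857
gripper_force: 0.0
```

```bash
cat >> h.py <<'E'
C3=(.491,-.2595);C1=(.618,-.170)
def rodtop(c,xy,ztop,win=9):
    """centre of the bright barrel-top region: print crop instead if doubtful"""
    u=proj(c,[*xy,ztop])[0]; return u
E
python3 - <<'E'
from h import *
c=shot("side");save(c,"s4");t=shot("top");save(t,"t4")
a=cv2.imread("pics/s4.png");b=cv2.imread("pics/t4.png")
s=fw(0,.114); print(proj(c,[*s,.139]),proj(t,[*s,.139]),proj(c,[*s,.127]),proj(t,[*s,.127]))
cv2.imwrite("pics/st4.png",np.vstack([cv2.resize(a[90:190,200:360],None,fx=5,fy=5,interpolation=cv2.INTER_CUBIC)[:300],cv2.resize(b[140:240,165:325],None,fx=5,fy=5,interpolation=cv2.INTER_CUBIC)[:300]]))
portdir(.012,s); print(silver_check(t)); print(cur())
E
```

```text
[[254.35241367 110.15804126]] [[185.5325345  170.82862116]] [[254.89437312 113.71652029]] [[187.35686474 172.27852954]]
side [268.63 128.  ] 35 r 0.0365 deg -0.8
[(array([387.67, 184.  ]), np.int32(27)), (array([384.5 , 288.62]), np.int32(26)), (array([438.49, 311.4 ]), np.int32(53))]
[  0.56640472   0.30652438   0.18996617 -88.28985459]
```

View pics/st4.png

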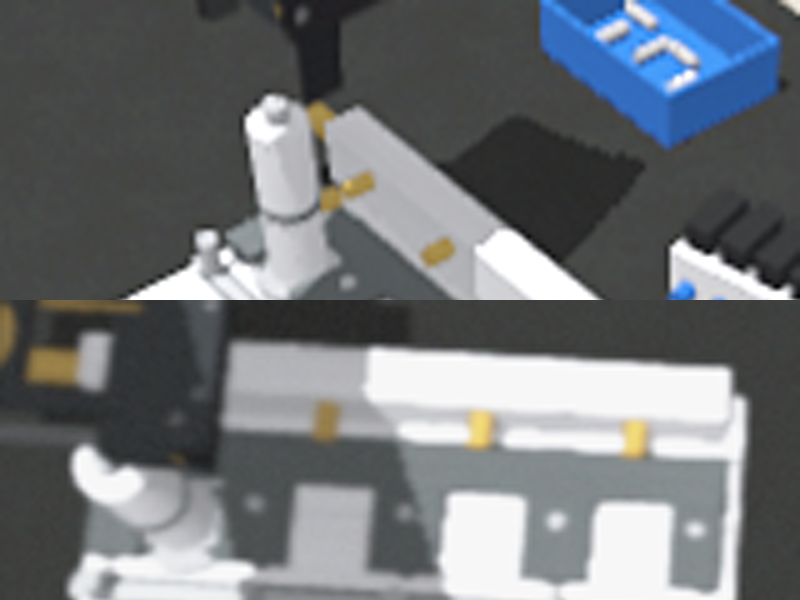

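Run:
```python
from h import *
c=shot("side");t=shot("top")
def loc(P): d=P[:2]-FX; a=FA; return (1e3*np.array([d[0]*np.cos(a)+d[1]*np.sin(a),-d[0]*np.sin(a)+d[1]*np.cos(a)])).round(1)
print("port",loc(onz(c,(265.8,129.2),.057)[0]),"rod",loc(onz(c,(255.2,110.2),.139)[0]))
for b in [(271.22,126.78),(287.24,140.05),(304.4,154.),(322.25,169.46)]: print("noz side",loc(onz(c,b,.057)[0]))
for b in [(199.17,161.87),(229.92,164.12),(260.54,165.69),(291.5,167.5)]: print("noz top",loc(onz(t,b,.057)[0]))
# split port blob more strictly
h=cv2.cvtColor(c["pixels"],cv2.COLOR_RGB2HSV); print(h[123:133,261:276,1]); print(h[123:133,261:276,2])
plan([(.5145,.1,.23,-110,.036),(*C3,.23,-121,.04),(*C3,.19,-121,.02)])
```

```text
port [ 27.8 114.5] rod [  1.6 112.4]
noz side [ 45.9 113. ]
noz side [46.4 37.3]
noz side [ 47.5 -38.3]
noz side [  46.3 -114.8]
noz top [ 46.1 114.6]
noz top [45.1 38.4]
noz top [ 45.7 -37.2]
noz top [  45.8 -113.5]
[[  6   7   7   0   5   7   6   7   7   7   8  11   0   6   8]
 [  4   6   7   0   9   9   6   7   8  12   7  33  62  30   6]
 [  6   7   6   5   7   7   8  12   6  29  76 130 147  69   1]
 [  7   6   9   8  21   6  16  24  97 130 143 140 141 105   3]
 [  7   6  12  32  73 130  60 126 140 138 139 141 148  99   1]
 [  6   7  15  84 119 135 123 109 132 143 146  91  26   9   6]
 [  6   7  21 111 141 138 140  71  70  78  24   7   8  10   8]
 [  5   9  26 124 140 139 144  57   9   7   8   9   8   7   7]
 [  7  12  26 128 147 126  95  26  11   9   7   7   7   7   6]
 [ 11  16  12  38  31   5  19  28  17  11   7   5   5   6   6]]
[[182 185 111  37  49 173 182 182 182 182 183 184 173 182 188]
 [182 184 114  41  30 175 184 182 183 186 173 169 168 171 181]
 [183 184 118  47  35 146 182 186 171 169 167 165 166 169 174]
 [183 184 135  65  36  79 147 162 208 180 164 167 166 165 173]

[... 311 characters left out ...]
81]
 [120  96 149 154 154 146 108  90 123 143 182 192 189 181 180]]
from [  0.5656   0.3062   0.1884 -88.2848]
7 rows -> [ 5.143000e-01  1.000000e-01  2.299000e-01 -1.100572e+02]
   [[-0.16,0.58,-0.12,0.11],[-0.13,0.6,-0.12,0.11],[-0.1,0.6,-0.12,0.1],[-0.07,0.6,-0.11,0.11],[-0.04,0.61,-0.12,0.11],[0.0,0.6,-0.12,0.11],[0.03,0.61,-0.12,0.11]]
10 rows -> [   0.4911   -0.2593    0.2299 -120.9434]
   [[0.2,0.69,0.0,0.04],[0.22,0.69,0.0,0.04],[0.23,0.68,0.0,0.03],[0.24,0.68,0.0,0.04],[0.25,0.67,0.0,0.04],[0.27,0.67,0.0,0.04],[0.28,0.67,0.0,0.04],[0.3,0.66,0.0,0.04],[0.3,0.65,0.0,0.03],[0.32,0.64,0.0,0.04]]
2 rows -> [   0.4911   -0.2593    0.1899 -120.9434]
   [[0.0,0.0,0.4,0.0],[0.0,0.0,0.4,0.0]]
```

Request:
{"api": "step_arm", "payload": {"deltas": [[-0.16, 0.58, -0.12, 0.11], [-0.13, 0.6, -0.12, 0.11], [-0.1, 0.6, -0.12, 0.1], [-0.07, 0.6, -0.11, 0.11], [-0.04, 0.61, -0.12, 0.11], [0, 0.6, -0.12, 0.11], [0.03, 0.61, -0.12, 0.11]]}}

```text
t: 15.97
eef_pos: [0.5138, 0.0987, 0.2301]
ee_rot: [0.984, -0.175, -0.001, 0.001]
ft_force: [1.2, -0.6, 0.1]
finger_gap: 0.0868
gripper_force: 0.0
```

Request:
{"api": "step_arm", "payload": {"deltas": [[0.2, 0.69, 0, 0.04], [0.22, 0.69, 0, 0.04], [0.23, 0.68, 0, 0.03], [0.24, 0.68, 0, 0.04], [0.25, 0.67, 0, 0.04], [0.27, 0.67, 0, 0.04], [0.28, 0.67, 0, 0.04], [0.3, 0.66, 0, 0.04], [0.3, 0.65, 0, 0.03], [0.32, 0.64, 0, 0.04]]}}

```text
t: 16.8
eef_pos: [0.4909, -0.2604, 0.2302]
ee_rot: [0.964, -0.267, -0.001, -0.0]
ft_force: [0.6, 0.5, 0.8]
finger_gap: 0.087
gripper_force: 0.0
```

Request:
{"api": "step_arm", "payload": {"deltas": [[0, 0, 0.3, 0], [0, 0, 0.3, 0], [0, 0, 0, 0], [0, 0, 0, 0]]}}

```text
t: 17.13
eef_pos: [0.4908, -0.2588, 0.2]
ee_rot: [0.964, -0.267, -0.001, 0.0]
ft_force: [-0.3, 0.5, -0.1]
finger_gap: 0.087
gripper_force: 0.0
```

Run:
```python
from h import *
portdir(.004,C3);portdir(.004,C1)
plan([(*C3,.092,-121,.02)])
```

```text
side [386.66 283.93] 29 r 0.0266 deg -28.7
top [387.68 183.92] 25 r 0.0227 deg 153.1
side [388.89 219.59] 37 r 0.0309 deg 43.8
side [401.91 234.06] 34 r 0.0327 deg -60.9
side [381.6 231.4] 5 r 0.0169 deg 157.0
from [   0.4921   -0.2588    0.2017 -120.8896]
6 rows -> [ 4.911000e-01 -2.594000e-01  9.220000e-02 -1.208896e+02]
   [[0.0,0.0,0.37,0.0],[0.0,0.01,0.36,0.0],[-0.01,0.0,0.37,0.0],[0.0,0.01,0.36,0.0],[0.0,0.0,0.37,0.0],[0.0,0.0,0.36,0.0]]
```

Request:
{"api": "step_arm", "payload": {"deltas": [[0, 0, 0.37, 0], [0, 0.01, 0.36, 0], [-0.01, 0, 0.37, 0], [0, 0.01, 0.36, 0], [0, 0, 0.37, 0], [0, 0, 0.36, 0], [0, 0, 0, 0]]}}

```text
t: 17.92
eef_pos: [0.4896, -0.2584, 0.0893]
ee_rot: [0.964, -0.266, -0.002, -0.0]
ft_force: [-0.8, -0.6, -0.5]
finger_gap: 0.0868
gripper_force: 0.0
```

Request:
{"api": "step_arm", "payload": {"deltas": [[0, 0, 0, 0], [0, 0, 0, 0], [0, 0, 0, 0], [0, 0, 0, 0], [0, 0, 0, 0], [0, 0, 0, 0], [0, 0, 0, 0], [0, 0, 0, 0], [0, 0, 0, 0], [0, 0, 0, 0]], "hand": 1}}

```text
t: 18.75
eef_pos: [0.4906, -0.2599, 0.0916]
ee_rot: [0.964, -0.267, -0.0, 0.0]
ft_force: [-0.6, -0.0, 0.4]
finger_gap: 0.0338
gripper_force: 30.0
```

Request:
{"api": "step_arm", "payload": {"deltas": [[0, 0, 0, 0], [0, 0, 0, 0], [0, 0, -0.3, 0], [0, 0, -0.4, 0], [0, 0, -0.4, 0], [0, 0, -0.4, 0], [0, 0, -0.3, 0], [0, 0, 0, 0]]}}

```text
t: 19.42
eef_pos: [0.4916, -0.2604, 0.1838]
ee_rot: [0.964, -0.267, 0.002, -0.0]
ft_force: [0.7, -0.6, -3.8]
finger_gap: 0.0333
gripper_force: 30.0
```

Run:
```python
from h import *
g=fw(-.06,-.114)
p=cur(); portdir(p[2]-.088,p)
plan([(g[0],g[1],.185,-90,.036),(g[0],g[1],.1005,-90,.02)])
```

```text
side [372.77 253.68] 22 r 0.0232 deg 78.8
from [   0.4906   -0.2593    0.181  -120.922 ]
10 rows -> [ 5.10500e-01  7.59000e-02  1.85000e-01 -8.99823e+01]
   [[-0.31,-0.6,-0.01,-0.11],[-0.28,-0.61,-0.01,-0.11],[-0.24,-0.62,0.0,-0.1],[-0.21,-0.64,-0.01,-0.11],[-0.18,-0.65,-0.01,-0.11],[-0.14,-0.66,-0.01,-0.11],[-0.1,-0.66,-0.01,-0.11],[-0.07,-0.67,0.0,-0.1],[-0.04,-0.67,-0.01,-0.11],[0.01,-0.67,-0.01,-0.11]]
5 rows -> [ 5.10500e-01  7.59000e-02  1.00500e-01 -8.99823e+01]
   [[0.0,0.0,0.34,0.0],[0.0,0.0,0.34,0.0],[0.0,0.0,0.33,0.0],[0.0,0.0,0.34,0.0],[0.0,0.0,0.34,0.0]]
```

Request:
{"api": "step_arm", "payload": {"deltas": [[-0.31, -0.6, -0.01, -0.11], [-0.28, -0.61, -0.01, -0.11], [-0.24, -0.62, 0, -0.1], [-0.21, -0.64, -0.01, -0.11], [-0.18, -0.65, -0.01, -0.11], [-0.14, -0.66, -0.01, -0.11], [-0.1, -0.66, -0.01, -0.11], [-0.07, -0.67, 0, -0.1], [-0.04, -0.67, -0.01, -0.11], [0.01, -0.67, -0.01, -0.11]]}}

```text
t: 20.35
eef_pos: [0.5094, 0.0771, 0.184]
ee_rot: [1.0, 0.001, -0.001, 0.0]
ft_force: [-0.2, -0.2, -3.1]
finger_gap: 0.0334
gripper_force: 30.0
```

Request:
{"api": "step_arm", "payload": {"deltas": [[0, 0, 0, 0], [0, 0, 0, 0], [0, 0, 0, 0], [0, 0, 0.34, 0], [0, 0, 0.34, 0], [0, 0, 0.3, 0], [0, 0, 0.2, 0], [0, 0, 0.1, 0], [0, 0, 0, 0], [0, 0, 0, 0]]}}

```text
t: 21.18
eef_pos: [0.511, 0.0748, 0.1218]
ee_rot: [1.0, -0.001, 0.0, 0.0]
ft_force: [-0.4, -0.8, -3.7]
finger_gap: 0.0335
gripper_force: 30.0
```

Run:
```python
from h import *
p=cur(); c=portdir(p[2]-.088,p); save(c,"s5")
im=cv2.imread("pics/s5.png");cv2.imwrite("pics/s5c.png",cv2.resize(im[100:240,230:410],None,fx=4,fy=4,interpolation=cv2.INTER_CUBIC))
g=fw(-.058,-.114);h=fw(0,-.114); print(plan([(g[0],g[1],.1005,-90,.02)]),h)
```

```text
from [ 5.11400e-01  7.53000e-02  1.22300e-01 -9.00395e+01]
2 rows -> [ 5.12400e-01  7.58000e-02  1.00300e-01 -9.00395e+01]
   [[0.01,-0.01,0.22,0.0],[0.01,0.0,0.22,0.0]]
[ 5.12373755e-01  7.58001204e-02  1.00334799e-01 -9.00395126e+01] [0.57032833 0.0776486 ]
```

View pics/s5c.png

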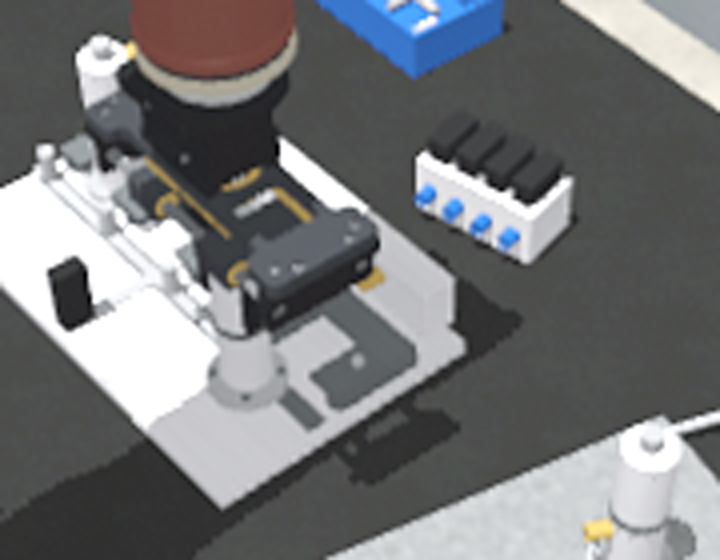

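The image shows cylinder 3 held low in front of seat 0, with its port hidden. I'll check where it should appear.

Run:
```python
from h import *
c=shot("side");p=cur();z=p[2]-.088+.045
for d in(-20,1.7,20):
    a=np.radians(d); q=proj(c,[[p[0]+r*np.cos(a),p[1]+r*np.sin(a),z] for r in(0,.02,.032)]); print(d,q.round(1).tolist(),"crop",((q-[230,100])*4).round(0).tolist())
a=np.radians(-29);P=[[.4906+r*np.cos(a),-.2593+r*np.sin(a),.181-.088+.045] for r in(.02,.026,.032)];print("lift",proj(c,P))
print(proj(c,[[.4906,-.2593,.181-.006]]))
h=cv2.cvtColor(c["pixels"],cv2.COLOR_RGB2HSV); u=proj(c,[p[0]+.028,p[1],z])[0].astype(int); print(h[u[1]-5:u[1]+6,u[0]-7:u[0]+8,1]);print(c["pixels"][u[1]-5:u[1]+6,u[0]-7:u[0]+8,2])
```

```text
-20 [[289.8, 182.6], [297.5, 180.7], [302.1, 179.6]] crop [[239.0, 331.0], [270.0, 323.0], [288.0, 318.0]]
1.7 [[289.8, 182.6], [296.1, 178.8], [299.8, 176.6]] crop [[239.0, 331.0], [264.0, 315.0], [279.0, 306.0]]
20 [[289.8, 182.6], [294.2, 177.7], [296.9, 174.7]] crop [[239.0, 331.0], [257.0, 311.0], [268.0, 299.0]]
lift [[387.78628304 261.88484786]
 [390.71973283 261.45619901]
 [393.64937858 261.02810602]]
[[379.6717824  252.79394213]]
[[15 11 10 14 36 30 29 29 25 28 28 26 18 16 25]
 [32 15  9 12 23 35 33 26 25 27 26 21 30 20 13]
 [24 34 12 12 25 29 32 20 22 20 17 19 32 25 26]
 [15 28 30 22 21 22 22 18 24 21 27 26 20 19 26]
 [23 33 27 24 22 17 18 20 14  9  9 20 19 19 26]
 [23 20 25 24 16 12 12 15  8 11 13 26 20 20 20]
 [16 33 20 24 23 12 20 15 11 15 12 20 21 21 10]
 [22 34 26 20 20 25 20 12 17 18 22 21  5 19 17]
 [19 21 20 21 19 18 13 21 28 29 14 16 14 16 21]
 [19 29 21 21 15 14 20 22 18 11 17 18 21 22  8]
 [ 9 26 26 21 13 12  8 10 18 19 23 21 23 12  6]]
[[102 159 185 113  56  68  78  79  71  64  64  59  56  47  41]
 [ 32 104 163 106  45  65  77  77  70  66  59  49  43  39  39]
 [ 32  37 110  86  52  52  63  64  57  52  46  41  40  41  40]
 [ 33  36  42  58  49  46  46  43  42  37  38  39  39  40  40]
 [ 34  39  38  43  46  46  43  38  56  82  55  39  40  40  40]
 [ 34  38  41  43  48  44  41  69  93  95  57  40  39  39  38]
 [ 32  39  39  42  45  44  39  87  95  69  43  38  37  36  53]
 [ 47  37  40  38  65  52  39  65  61  43  35  37  53  79  88]
 [ 53  36  39  37  79  56  39  37  37  35  55  79  89  97  95]
 [ 67  35  37  36  68  56  39  35  56  68  88  99  99  93 125]
 [109  30  50  72  98 107  64  52  86  95  98  95  90 124 178]]
```

The finger hides the expected port location, so I'll proceed and verify after release.

Request:
{"api": "step_arm", "payload": {"deltas": [[0.01, -0.01, 0.22, 0], [0.01, 0, 0.2, 0], [0, 0, 0, 0], [0, 0, 0, 0]]}}

```text
t: 21.67
eef_pos: [0.5113, 0.0757, 0.0997]
ee_rot: [1.0, -0.0, -0.001, 0.0]
ft_force: [0.3, 0.3, -4.1]
finger_gap: 0.0336
gripper_force: 30.0
```

Request:
{"api": "step_arm", "payload": {"deltas": [[0.15, 0, 0, 0], [0.15, 0, 0, 0], [0.15, 0, 0, 0], [0.15, -0.01, 0, 0], [0, 0, 0, 0]]}}

```text
t: 22.08
eef_pos: [0.5437, 0.0764, 0.1007]
ee_rot: [1.0, -0.0, 0.001, 0.0]
ft_force: [0.2, -0.6, -4.9]
finger_gap: 0.0335
gripper_force: 30.0
```

Run:
```python
from h import *
h=fw(0,-.114); plan([(h[0],h[1],.1003,-90,.007)])
```

```text
from [ 5.43700e-01  7.64000e-02  1.00700e-01 -9.00128e+01]
4 rows -> [ 5.70200e-01  7.74000e-02  1.00200e-01 -9.00128e+01]
   [[0.13,-0.01,0.0,0.0],[0.14,0.0,0.0,0.0],[0.13,-0.01,0.01,0.0],[0.13,0.0,0.0,0.0]]
```

Request:
{"api": "step_arm", "payload": {"deltas": [[0.13, -0.01, 0, 0], [0.14, 0, 0, 0], [0.13, -0.01, 0.01, 0], [0.13, 0, 0, 0], [0, 0, 0, 0]]}}

```text
t: 22.5
eef_pos: [0.5695, 0.0774, 0.1]
ee_rot: [1.0, -0.0, 0.0, 0.0]
ft_force: [-0.7, 0.8, -4.7]
finger_gap: 0.0332
gripper_force: 30.0
```

Request:
{"api": "step_arm", "payload": {"deltas": [[0.04, 0, 0, 0], [0.03, 0, 0, 0], [0, 0, 0, 0]]}}

```text
t: 22.75
eef_pos: [0.5707, 0.0772, 0.0997]
ee_rot: [1.0, -0.0, -0.001, 0.0]
ft_force: [-3.7, 0.7, -2.0]
finger_gap: 0.0332
gripper_force: 30.0
```

Request:
{"api": "step_arm", "payload": {"deltas": [[0.04, 0, 0, 0], [0, 0, 0, 0], [0, 0, 0, 0]]}}

```text
t: 23.0
eef_pos: [0.5719, 0.0771, 0.0996]
ee_rot: [1.0, -0.0, -0.002, 0.0]
ft_force: [-7.4, -1.4, -0.7]
finger_gap: 0.033
gripper_force: 30.0
```

Request:
{"api": "step_arm", "payload": {"deltas": [[-0.05, 0, 0.01, 0], [0, 0, 0, 0], [0, 0, 0, 0]]}}

```text
t: 23.25
eef_pos: [0.571, 0.0774, 0.0995]
ee_rot: [1.0, -0.0, -0.0, -0.0]
ft_force: [-1.9, -0.5, -4.8]
finger_gap: 0.0334
gripper_force: 30.0
```

Request:
{"api": "step_arm", "payload": {"deltas": [[0, 0, 0, 0], [0, 0, 0, 0], [0, 0, 0, 0], [0, 0, 0, 0], [0, 0, 0, 0], [0, 0, 0, 0], [0, 0, -0.3, 0], [0, 0, -0.5, 0], [0, 0, -0.5, 0], [0, 0, -0.5, 0]], "hand": 0}}

```text
t: 24.08
eef_pos: [0.5712, 0.0772, 0.1906]
ee_rot: [1.0, -0.0, -0.0, 0.0]
ft_force: [0.3, -0.5, 0.4]
finger_gap: 0.0855
gripper_force: 0.0
```

Run:
```python
from h import *
plan([(.54,-.05,.23,-40,.04),(*C1,.23,64,.04)])
portdir(.004,C1)
```

```text
from [ 5.71200e-01  7.72000e-02  1.90600e-01 -9.00326e+01]
9 rows -> [  0.5399  -0.0499   0.2301 -39.8988]
   [[-0.07,0.28,-0.09,-0.19],[-0.09,0.28,-0.09,-0.2],[-0.13,0.26,-0.08,-0.19],[-0.14,0.25,-0.09,-0.2],[-0.18,0.24,-0.09,-0.19],[-0.19,0.22,-0.09,-0.19],[-0.21,0.19,-0.08,-0.2],[-0.23,0.18,-0.09,-0.19],[-0.25,0.15,-0.09,-0.2]]
18 rows -> [ 0.6183 -0.17    0.2301 64.0931]
   [[-0.05,0.15,0.0,-0.2],[-0.06,0.15,0.0,-0.2],[-0.07,0.14,0.0,-0.2],[-0.09,0.13,0.0,-0.21],[-0.11,0.12,0.0,-0.2],[-0.11,0.11,0.0,-0.2],[-0.13,0.1,0.0,-0.2],[-0.13,0.09,0.0,-0.2],[-0.14,0.07,0.0,-0.2],[-0.15,0.06,0.0,-0.2]]
   [[-0.15,0.04,0.0,-0.21],[-0.16,0.02,0.0,-0.2],[-0.16,0.01,0.0,-0.2],[-0.16,0.0,0.0,-0.2],[-0.16,-0.02,0.0,-0.2],[-0.15,-0.04,0.0,-0.2],[-0.15,-0.05,0.0,-0.21],[-0.15,-0.07,0.0,-0.2]]
top [387.67 184.  ] 27 r 0.0229 deg 153.3
side [378.89 232.07] 28 r 0.0237 deg 157.3
```

Request:
{"api": "step_arm", "payload": {"deltas": [[-0.07, 0.28, -0.09, -0.19], [-0.09, 0.28, -0.09, -0.2], [-0.13, 0.26, -0.08, -0.19], [-0.14, 0.25, -0.09, -0.2], [-0.18, 0.24, -0.09, -0.19], [-0.19, 0.22, -0.09, -0.19], [-0.21, 0.19, -0.08, -0.2], [-0.23, 0.18, -0.09, -0.19], [-0.25, 0.15, -0.09, -0.2]]}}

```text
t: 24.93
eef_pos: [0.5397, -0.0503, 0.2288]
ee_rot: [0.905, 0.426, -0.0, -0.0]
ft_force: [0.5, -0.6, -0.2]
finger_gap: 0.0871
gripper_force: 0.0
```

Request:
{"api": "step_arm", "payload": {"deltas": [[-0.05, 0.15, 0, -0.2], [-0.06, 0.15, 0, -0.2], [-0.07, 0.14, 0, -0.2], [-0.09, 0.13, 0, -0.21], [-0.11, 0.12, 0, -0.2], [-0.11, 0.11, 0, -0.2], [-0.13, 0.1, 0, -0.2], [-0.13, 0.09, 0, -0.2], [-0.14, 0.07, 0, -0.2], [-0.15, 0.06, 0, -0.2]]}}

```text
t: 25.77
eef_pos: [0.5837, -0.1165, 0.2284]
ee_rot: [0.588, 0.809, -0.0, -0.0]
ft_force: [-0.0, 0.4, -0.2]
finger_gap: 0.0868
gripper_force: 0.0
```

Request:
{"api": "step_arm", "payload": {"deltas": [[-0.15, 0.04, 0, -0.21], [-0.16, 0.02, 0, -0.2], [-0.16, 0.01, 0, -0.2], [-0.16, 0, 0, -0.2], [-0.16, -0.02, 0, -0.2], [-0.15, -0.04, 0, -0.2], [-0.15, -0.05, 0, -0.21], [-0.15, -0.07, 0, -0.2], [0, 0, 0, 0], [0, 0, 0, 0]]}}

```text
t: 26.6
eef_pos: [0.6182, -0.1701, 0.2284]
ee_rot: [0.226, 0.974, -0.0, -0.0]
ft_force: [-0.7, -0.1, 0.6]
finger_gap: 0.087
gripper_force: 0.0
```

```bash
cat >> h.py <<'E'
def loc(P): d=P[:2]-FX; a=FA; return (1e3*np.array([d[0]*np.cos(a)+d[1]*np.sin(a),-d[0]*np.sin(a)+d[1]*np.cos(a)])).round(1)
E
python3 - <<'E'
from h import *
c=shot("side");save(c,"s6");t=shot("top");save(t,"t6")
a=cv2.imread("pics/s6.png");b=cv2.imread("pics/t6.png")
cv2.imwrite("pics/st6.png",np.vstack([cv2.resize(a[100:160+0,235:335],None,fx=5,fy=5,interpolation=cv2.INTER_CUBIC),cv2.resize(a[130:190,255:355],None,fx=5,fy=5,interpolation=cv2.INTER_CUBIC)]))
portdir(.012,fw(0,-.114)); 
for b_,ar in blobs(yellow(t)):
    if b_[0]<330 and b_[1]<200: print("top",b_,ar,loc(onz(t,b_,.057)[0]))
portdir(.004,C1); plan([(*C1,.092,64,.02)])
E
```

```text
side [320.54 170.34] 35 r 0.0402 deg 0.1
top [174.06 152.63] 83 [ 66.  179.6]
top [199.17 161.87] 23 [ 46.1 114.6]
top [229.92 164.12] 24 [45.1 38.4]
top [260.48 165.74] 27 [ 45.5 -37. ]
top [291.5  167.23] 26 [  46.4 -113.5]
top [198.54 169.15] 13 [ 27.5 113.9]
side [378.82 232.15] 33 r 0.024 deg 157.7
from [ 0.6185 -0.1692  0.2291 64.0828]
7 rows -> [ 0.618  -0.1701  0.0921 64.0828]
   [[0.0,0.0,0.39,0.0],[0.0,-0.01,0.39,0.0],[0.0,0.0,0.4,0.0],[0.0,0.0,0.39,0.0],[0.0,0.0,0.39,0.0],[0.0,-0.01,0.39,0.0],[0.0,0.0,0.39,0.0]]
```

View pics/st6.png

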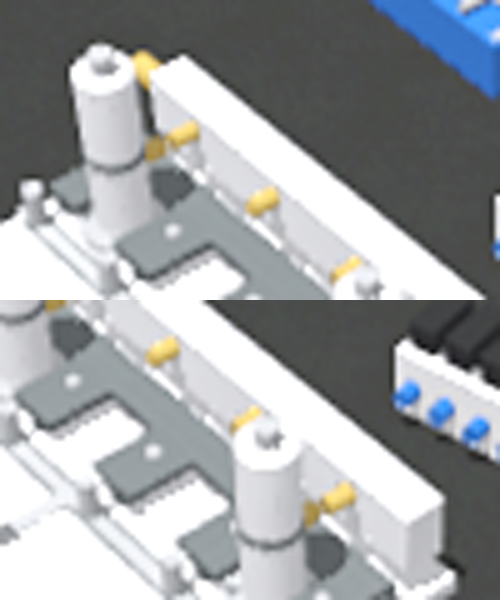

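Both loaded cylinders stand upright with ports at their nozzles (stub at about (155,150) beside nozzle 3 in the upper crop, (312,512) beside nozzle 0 in the lower). Next I'll grasp the third.

Request:
{"api": "step_arm", "payload": {"deltas": [[0, 0, 0.39, 0], [0, -0.01, 0.39, 0], [0, 0, 0.4, 0], [0, 0, 0.39, 0], [0, 0, 0.39, 0], [0, 0, 0.39, 0], [0, 0, 0.38, 0], [0, 0, 0, 0], [0, 0, 0, 0]]}}

```text
t: 27.65
eef_pos: [0.6177, -0.1698, 0.0921]
ee_rot: [0.224, 0.975, -0.0, -0.001]
ft_force: [0.2, -0.7, -0.2]
finger_gap: 0.0873
gripper_force: 0.0
```

Request:
{"api": "step_arm", "payload": {"deltas": [[0, 0, 0, 0], [0, 0, 0, 0], [0, 0, 0, 0], [0, 0, 0, 0], [0, 0, 0, 0], [0, 0, 0, 0], [0, 0, 0, 0], [0, 0, 0, 0], [0, 0, 0, 0], [0, 0, 0, 0]], "hand": 1}}

```text
t: 28.48
eef_pos: [0.6183, -0.1701, 0.0925]
ee_rot: [0.224, 0.975, 0.0, -0.0]
ft_force: [-0.5, 0.2, -1.6]
finger_gap: 0.0333
gripper_force: 30.0
```

Run:
```python
from h import *
print(cur(),sensors.sense()["finger_gap"])
portdir(.004,C1)
```

```text
[ 0.6182818  -0.17010359  0.09250616 64.11753621] 0.033264239871971094
side [387.06 218.88] 16 r 0.0328 deg 51.6
side [378.84 232.43] 37 r 0.0242 deg 159.6
```

Request:
{"api": "step_arm", "payload": {"deltas": [[0, 0, -0.3, 0], [0, 0, -0.5, 0], [0, 0, -0.6, 0], [0, 0, -0.6, 0], [0, 0, -0.6, 0], [0, 0, -0.5, 0], [0, 0, 0, 0], [0, 0, 0, 0]]}}

```text
t: 29.25
eef_pos: [0.6185, -0.1704, 0.2479]
ee_rot: [0.224, 0.975, 0.0, 0.001]
ft_force: [-0.2, -0.5, -6.3]
finger_gap: 0.0333
gripper_force: 30.0
```

Run:
```python
from h import *
g=fw(-.06,-.038)
p=plan([(.53,-.02,.25,-12,.04),(g[0],g[1],.25,-89.7,.04),(g[0],g[1],.1005,-89.7,.025)]); print(g)
```

```text
from [ 0.6185 -0.1704  0.2479 64.1064]
13 rows -> [  0.5302  -0.02     0.2499 -12.097 ]
   [[0.22,0.15,0.0,0.2],[0.24,0.12,-0.01,0.21],[0.25,0.1,0.0,0.2],[0.26,0.08,0.0,0.21],[0.26,0.05,-0.01,0.2],[0.27,0.02,0.0,0.21],[0.27,-0.01,0.0,0.2],[0.26,-0.03,-0.01,0.2],[0.27,-0.07,0.0,0.21],[0.25,-0.08,0.0,0.2]]
   [[0.24,-0.12,-0.01,0.21],[0.23,-0.13,0.0,0.2],[0.22,-0.16,0.0,0.21]]
13 rows -> [  0.5082   0.152    0.2499 -89.7328]
   [[0.25,-0.09,0.0,0.21],[0.24,-0.11,0.0,0.21],[0.23,-0.14,0.0,0.21],[0.21,-0.16,0.0,0.2],[0.19,-0.19,0.0,0.21],[0.18,-0.2,0.0,0.21],[0.15,-0.22,0.0,0.21],[0.13,-0.23,0.0,0.21],[0.1,-0.25,0.0,0.21],[0.08,-0.25,0.0,0.2]]
   [[0.05,-0.26,0.0,0.21],[0.02,-0.27,0.0,0.21],[0.0,-0.27,0.0,0.21]]
6 rows -> [  0.5082   0.152    0.1004 -89.7328]
   [[0.0,0.0,0.5,0.0],[0.0,0.0,0.5,0.0],[0.0,0.0,0.49,0.0],[0.0,0.0,0.5,0.0],[0.0,0.0,0.5,0.0],[0.0,0.0,0.5,0.0]]
[0.50813502 0.15186445]
```

Request:
{"api": "step_arm", "payload": {"deltas": [[0.22, 0.15, 0, 0.2], [0.24, 0.12, -0.01, 0.21], [0.25, 0.1, 0, 0.2], [0.26, 0.08, 0, 0.21], [0.26, 0.05, -0.01, 0.2], [0.27, 0.02, 0, 0.21], [0.27, -0.01, 0, 0.2], [0.26, -0.03, -0.01, 0.2], [0.27, -0.07, 0, 0.21], [0.25, -0.08, 0, 0.2]]}}

```text
t: 30.08
eef_pos: [0.5486, -0.0536, 0.2464]
ee_rot: [0.673, 0.74, -0.002, -0.001]
ft_force: [0.4, 0.8, -5.0]
finger_gap: 0.0332
gripper_force: 30.0
```

Request:
{"api": "step_arm", "payload": {"deltas": [[0.24, -0.12, -0.01, 0.21], [0.23, -0.13, 0, 0.2], [0.22, -0.16, 0, 0.21], [0.25, -0.09, 0, 0.21], [0.24, -0.11, 0, 0.21], [0.23, -0.14, 0, 0.21], [0.21, -0.16, 0, 0.2], [0.19, -0.19, 0, 0.21], [0.18, -0.2, 0, 0.21], [0.15, -0.22, 0, 0.21]]}}

```text
t: 30.92
eef_pos: [0.5165, 0.0734, 0.2471]
ee_rot: [0.952, 0.307, -0.002, 0.0]
ft_force: [0.5, -0.6, -4.9]
finger_gap: 0.0334
gripper_force: 30.0
```

Request:
{"api": "step_arm", "payload": {"deltas": [[0.13, -0.23, 0, 0.21], [0.1, -0.25, 0, 0.21], [0.08, -0.25, 0, 0.2], [0.05, -0.26, 0, 0.21], [0.02, -0.27, 0, 0.21], [0, -0.27, 0, 0.21], [0, 0, 0, 0], [0, 0, 0, 0], [0, 0, 0, 0]]}}

```text
t: 31.67
eef_pos: [0.5074, 0.1513, 0.2482]
ee_rot: [1.0, 0.003, -0.001, 0.001]
ft_force: [0.4, -0.1, -5.1]
finger_gap: 0.0334
gripper_force: 30.0
```

Run:
```python
from h import *
g=fw(-.06,-.038);p=cur();c=portdir(p[2]-.0885,p)
plan([(g[0],g[1],.1005,-89.7,.025)]); print(proj(c,[p[0]+.028,p[1],p[2]-.043]))
```

```text
top [259.22 200.89] 9 r 0.0305 deg -107.2
side [275.54 124.31] 13 r 0.0257 deg -2.6
from [  0.5079   0.1511   0.2489 -89.7019]
6 rows -> [  0.5084   0.1521   0.1004 -89.7019]
   [[0.0,0.0,0.49,0.0],[0.0,-0.01,0.5,0.0],[0.0,0.0,0.49,0.0],[0.0,0.0,0.5,0.0],[0.0,0.0,0.49,0.0],[0.01,-0.01,0.5,0.0]]
[[276.08616288 123.82585465]]
```

Descend, with the last part slow, then slide in.

Request:
{"api": "step_arm", "payload": {"deltas": [[0, 0, 0.49, 0], [0, -0.01, 0.5, 0], [0, 0, 0.49, 0], [0, 0, 0.5, 0], [0, 0, 0.4, 0], [0, 0, 0.2, 0], [0, 0, 0.2, 0], [0.01, -0.01, 0.16, 0], [0, 0, 0, 0], [0, 0, 0, 0]]}}

```text
t: 32.6
eef_pos: [0.5088, 0.1532, 0.103]
ee_rot: [1.0, 0.002, 0.0, -0.0]
ft_force: [1.3, 0.3, -3.0]
finger_gap: 0.0335
gripper_force: 30.0
```

Run:
```python
from h import *
h=fw(-.005,-.038);print(sensors.sense()["ft_force"]); plan([(h[0],h[1],.1008,-89.7,.007)])
```

```text
[ 1.34394134  0.28774001 -2.95844616]
from [  0.5088   0.1532   0.103  -89.7226]
8 rows -> [  0.5633   0.1535   0.101  -89.7226]
   [[0.14,0.0,0.01,0.0],[0.13,0.0,0.0,0.0],[0.14,0.0,0.01,0.0],[0.13,0.0,0.0,0.0],[0.14,0.0,0.01,0.0],[0.13,0.0,0.0,0.0],[0.14,0.0,0.01,0.0],[0.14,0.0,0.0,0.0]]
```

Request:
{"api": "step_arm", "payload": {"deltas": [[0, 0, 0.04, 0], [0.14, 0, 0, 0], [0.13, -0.01, 0, 0], [0.14, 0, 0, 0], [0.13, 0, 0, 0], [0, 0, 0, 0], [0, 0, 0, 0]]}}

```text
t: 33.18
eef_pos: [0.536, 0.1536, 0.1005]
ee_rot: [1.0, 0.002, 0.0, 0.0]
ft_force: [1.2, -0.3, -2.2]
finger_gap: 0.0336
gripper_force: 30.0
```

Request:
{"api": "step_arm", "payload": {"deltas": [[0.14, -0.01, 0, 0], [0.13, 0, 0, 0], [0.14, -0.01, 0, 0], [0.14, 0, 0, 0], [0, 0, 0, 0], [0, 0, 0, 0]]}}

```text
t: 33.68
eef_pos: [0.5636, 0.1539, 0.1021]
ee_rot: [1.0, 0.002, 0.0, 0.0]
ft_force: [-4.1, -3.7, 12.1]
finger_gap: 0.0333
gripper_force: 29.9
```

Request:
{"api": "step_arm", "payload": {"deltas": [[0.06, 0, 0, 0], [0.04, 0, 0.01, 0], [0, 0, 0, 0], [0, 0, 0, 0]]}}

```text
t: 34.02
eef_pos: [0.5679, 0.1539, 0.1017]
ee_rot: [1.0, 0.002, -0.0, 0.0]
ft_force: [-7.5, -3.2, 15.1]
finger_gap: 0.0333
gripper_force: 29.9
```

Request:
{"api": "step_arm", "payload": {"deltas": [[0, 0.02, -0.03, 0], [0, 0, 0, 0], [0, 0, 0, 0]]}}

```text
t: 34.27
eef_pos: [0.5674, 0.1538, 0.1019]
ee_rot: [1.0, 0.002, -0.001, 0.0]
ft_force: [-6.2, -1.4, 4.3]
finger_gap: 0.0333
gripper_force: 30.0
```

Request:
{"api": "step_arm", "payload": {"deltas": [[0.04, 0, 0, 0], [0, 0, 0, 0], [0, 0, 0, 0]]}}

```text
t: 34.52
eef_pos: [0.5686, 0.1538, 0.1017]
ee_rot: [1.0, 0.002, -0.002, 0.0]
ft_force: [-9.3, -1.4, 7.3]
finger_gap: 0.0335
gripper_force: 29.9
```

Run:
```python
from h import *
s=sensors.sense();print(cur(),s["ft_force"],s["torque"]);c=shot("side");save(c,"s7")
a=cv2.imread("pics/s7.png");cv2.imwrite("pics/s7c.png",cv2.resize(a[100:220,230:350],None,fx=5,fy=5,interpolation=cv2.INTER_CUBIC))
portdir(.012,fw(0,-.038))
```

```text
[  0.56860753   0.15380612   0.10166442 -89.71914386] [-9.2528939  -1.41706366  7.31901357] [-0.67311637  2.32335038  0.01066679]
top [272. 187.] 5 r 0.0327 deg -99.8
side [293.67 162.  ] 9 r 0.0088 deg -47.3
```

View pics/s7c.png

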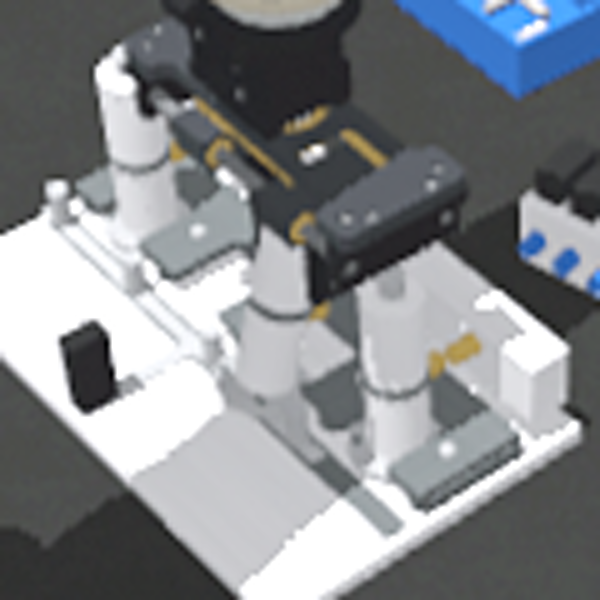

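The third cylinder leans: its foot lags about 20 mm behind the grip, so it has snagged at the pocket mouth. I'll back out to bare plate, let it stand up and regrip.

Request:
{"api": "step_arm", "payload": {"deltas": [[-0.1, 0, 0, 0], [-0.15, 0, 0, 0], [-0.15, 0, 0, 0], [-0.15, 0, 0, 0], [-0.15, 0, 0, 0], [-0.15, 0, 0, 0], [-0.15, 0, 0, 0], [-0.15, 0, 0, 0], [0, 0, 0, 0], [0, 0, 0, 0]]}}

```text
t: 35.5
eef_pos: [0.5113, 0.1541, 0.102]
ee_rot: [1.0, 0.003, -0.001, -0.0]
ft_force: [0.3, -1.0, 7.6]
finger_gap: 0.0336
gripper_force: 30.0
```

Run:
```python
from h import *
s=sensors.sense();print(cur(),s["ft_force"],s["torque"]);c=shot("side");save(c,"s8")
a=cv2.imread("pics/s8.png");cv2.imwrite("pics/s8c.png",cv2.resize(a[100:220,230:350],None,fx=5,fy=5,interpolation=cv2.INTER_CUBIC))
```

```text
[  0.51132689   0.15409069   0.10202466 -89.69503201] [ 0.25349546 -0.96559693  7.60803536] [-0.15893068  0.18478146 -0.01613014]
```

View pics/s8c.png

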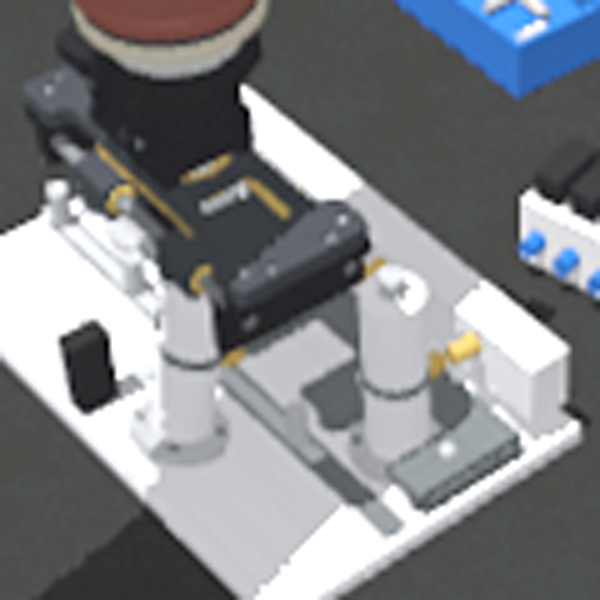

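It is still leaning forward slightly (foot at about (178,440) in the crop). I'll release it so it stands on the plate.

Request:
{"api": "step_arm", "payload": {"deltas": [[0, 0, 0, 0], [0, 0, 0, 0], [0, 0, 0, 0], [0, 0, 0, 0], [0, 0, 0, 0], [0, 0, 0, 0], [0, 0, 0, 0], [0, 0, 0, 0]], "hand": 0.1}}

```text
t: 36.22
eef_pos: [0.5124, 0.1537, 0.1015]
ee_rot: [1.0, 0.002, -0.0, 0.0]
ft_force: [0.6, 0.8, -0.3]
finger_gap: 0.0755
gripper_force: 0.0
```

Request:
{"api": "step_arm", "payload": {"deltas": [[0, 0, -0.3, 0], [0, 0, -0.6, 0], [0, 0, -0.6, 0], [0, 0, -0.6, 0], [0, 0, -0.6, 0], [0, 0.4, 0, 0], [0, 0.7, 0, 0], [0, 0.7, 0, 0], [0, 0.7, 0, 0], [0, 0.7, 0, 0]]}}

```text
t: 37.05
eef_pos: [0.513, -0.0078, 0.2367]
ee_rot: [1.0, 0.003, 0.0, -0.0]
ft_force: [0.5, -0.4, 0.1]
finger_gap: 0.0782
gripper_force: 0.0
```

Run:
```python
from h import *
c=shot("side");save(c,"s9");t=shot("top");save(t,"t9")
for n,k in(("side",c),("top",t)):
  for b,ar in blobs(yellow(k)):
    l=loc(onz(k,b,.057)[0])
    if abs(l[1])<140 and -120<l[0]<60: print(n,b,ar,l)
a=cv2.imread("pics/s9.png");b=cv2.imread("pics/t9.png")
f=lambda i:cv2.resize(i,None,fx=4,fy=4,interpolation=cv2.INTER_CUBIC)
cv2.imwrite("pics/st9.png",np.hstack([f(a[100:210,235:335]),f(b[140:250,220:320])]))
```

```text
side [269.03 127.6 ] 35 [ 39.  114.2]
side [287.36 139.95] 22 [46.9 37.4]
side [303.75 153.25] 8 [ 48.  -34.8]
side [323.17 170.  ] 6 [  46.9 -117.9]
side [271.76 172.18] 17 [-60.4 -36.6]
side [316.43 172.71] 7 [  27.1 -114. ]
top [199.17 161.87] 23 [ 46.1 114.6]
top [229.92 164.12] 24 [45.1 38.4]
top [260.54 165.69] 26 [ 45.7 -37.2]
top [198.42 169.25] 12 [ 27.3 114.1]
top [256.17 207.17] 6 [-58.3 -36.2]
```

View pics/st9.png

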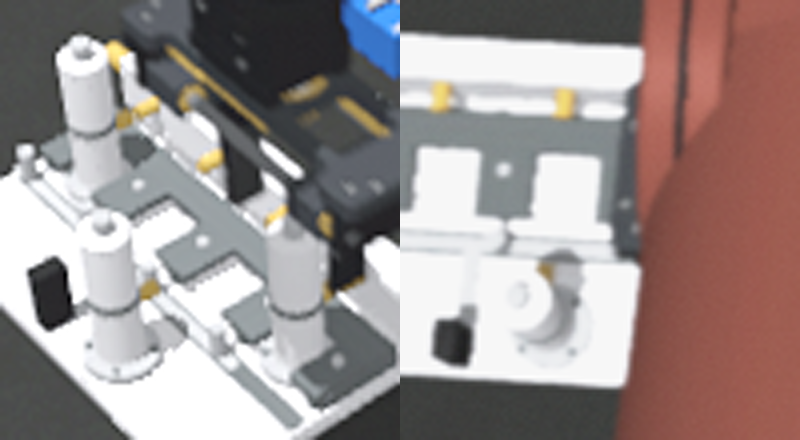

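The cylinder now stands upright on the plate in front of seat 1, port pointing at the nozzle (rod top at (104,219) in the side crop, (519,291) in the top crop).

Run:
```python
from h import *
c=shot("side");t=shot("top")
S=onz(c,(260.6,154.4),.139)[0];T=onz(t,(249.4,212.4),.139)[0]; print(S,T,loc(S),loc(T),tri(t,(249.4,212.4),c,(260.6,154.4)))
print("seat3 rod",loc(onz(c,(235+82.5/4-.5,100+44.5/4-.5),.139)[0]))
for p in((271.76,172.18),):
    d=loc(onz(c,p,.057)[0])-(loc(S)+loc(T))/2; print(d,np.degrees(np.arctan2(d[1],d[0])))
d=loc(onz(t,(256.17,207.17),.057)[0])-(loc(S)+loc(T))/2; print(d,np.degrees(np.arctan2(d[1],d[0])))
a=(S+T)/2
plan([(a[0],.12,.24,-89.7,.04),(a[0],a[1],.19,-89.7,.04),(a[0],a[1],.101,-89.7,.03)])
```

```text
[0.48127803 0.14938585 0.139     ] [0.48332565 0.15206486 0.139     ] [-86.9 -39.7] [-84.8 -37.1] [0.48350344 0.15300194 0.13512751]
seat3 rod [  0.4 111. ]
[25.45  1.8 ] 4.045616940401629
[27.55  2.2 ] 4.565655259884194
from [ 5.13200e-01 -7.10000e-03  2.36700e-01 -8.98685e+01]
4 rows -> [  0.4824   0.1198   0.2402 -89.582 ]
   [[-0.15,-0.64,-0.02,0.0],[-0.16,-0.63,-0.01,0.0],[-0.15,-0.64,-0.02,0.0],[-0.15,-0.63,-0.02,-0.01]]
2 rows -> [  0.4821   0.1508   0.1902 -89.582 ]
   [[0.0,-0.31,0.5,0.0],[0.0,-0.31,0.5,0.0]]
3 rows -> [  0.4821   0.1508   0.1012 -89.582 ]
   [[0.0,0.0,0.59,0.0],[0.0,0.0,0.6,0.0],[0.0,0.0,0.59,0.0]]
```

Request:
{"api": "step_arm", "payload": {"deltas": [[-0.15, -0.64, -0.02, 0], [-0.16, -0.63, -0.01, 0], [-0.15, -0.64, -0.02, 0], [-0.15, -0.63, -0.02, 0], [0, -0.31, 0.5, 0], [0, -0.31, 0.5, 0], [0, 0, 0, 0], [0, 0, 0, 0]]}}

```text
t: 37.92
eef_pos: [0.4807, 0.1529, 0.189]
ee_rot: [1.0, 0.004, -0.001, 0.001]
ft_force: [-0.3, -0.9, 0.6]
finger_gap: 0.0784
gripper_force: 0.0
```

Request:
{"api": "step_arm", "payload": {"deltas": [[0, 0, 0.5, 0], [0, 0, 0.5, 0], [0, 0, 0.5, 0], [0, 0, 0.26, 0], [0, 0, 0, 0], [0, 0, 0, 0]]}}

```text
t: 38.42
eef_pos: [0.4825, 0.1512, 0.103]
ee_rot: [1.0, 0.002, 0.0, 0.0]
ft_force: [0.8, 0.1, 0.1]
finger_gap: 0.0784
gripper_force: 0.0
```

Run:
```python
from h import *
plan([(.4825,.1515,.101,-89.7,.03)]); portdir(.012,(.4825,.151))
```

```text
from [  0.4825   0.1512   0.103  -89.7693]
1 rows -> [  0.4825   0.1517   0.101  -89.7693]
   [[0.0,-0.01,0.04,0.0]]
side [264.43 167.29] 7 r 0.0347 deg 55.3
```

Request:
{"api": "step_arm", "payload": {"deltas": [[0, 0, 0.04, 0], [0, 0, 0, 0], [0, 0, 0, 0], [0, 0, 0, 0], [0, 0, 0, 0], [0, 0, 0, 0], [0, 0, 0, 0], [0, 0, 0, 0], [0, 0, 0, 0], [0, 0, 0, 0]], "hand": 1}}

```text
t: 39.35
eef_pos: [0.4819, 0.1518, 0.1]
ee_rot: [1.0, 0.002, -0.0, -0.0]
ft_force: [-1.4, 0.6, -0.9]
finger_gap: 0.0337
gripper_force: 30.0
```

Request:
{"api": "step_arm", "payload": {"deltas": [[0, 0, -0.03, 0], [0, 0, -0.01, 0.1], [0.1, 0, 0, 0], [0.14, 0, 0, 0], [0.14, 0, 0, 0], [0.1, 0, 0, 0], [0, 0, 0, 0], [0, 0, 0, 0]]}}

```text
t: 40.02
eef_pos: [0.5062, 0.1501, 0.1018]
ee_rot: [1.0, -0.023, -0.0, 0.0]
ft_force: [0.1, -0.3, -5.2]
finger_gap: 0.0332
gripper_force: 30.0
```

Run:
```python
from h import *
h=fw(-.034,-.0385); h2=fw(-.003,-.0385);print(sensors.sense()["ft_force"]); plan([(h[0],h[1],.1015,-92.5,.007),(h2[0],h2[1],.1015,-92.5,.007)])
```

```text
[ 0.10161887 -0.34048192 -5.17248739]
from [  0.5062   0.1501   0.1018 -92.6083]
4 rows -> [  0.5343   0.1519   0.1013 -92.6083]
   [[0.14,-0.02,0.0,0.0],[0.14,-0.01,0.0,0.0],[0.14,-0.02,0.0,0.0],[0.14,-0.01,0.01,0.0]]
5 rows -> [  0.5649   0.153    0.1013 -92.6083]
   [[0.12,-0.01,0.0,0.0],[0.13,-0.01,0.0,0.0],[0.12,-0.01,0.0,0.0],[0.12,-0.01,0.0,0.0],[0.12,-0.01,0.0,0.0]]
```

Request:
{"api": "step_arm", "payload": {"deltas": [[0.14, -0.02, 0.01, 0], [0.14, -0.02, 0, 0], [0.14, -0.02, 0, 0], [0.12, -0.01, 0, 0], [0, 0, 0, 0], [0, 0, 0, 0]]}}

```text
t: 40.52
eef_pos: [0.5334, 0.1526, 0.1014]
ee_rot: [1.0, -0.023, -0.0, 0.0]
ft_force: [0.0, 0.2, -5.6]
finger_gap: 0.0332
gripper_force: 30.0
```

Run:
```python
from h import *
s=sensors.sense();p=cur();print(p,loc(p),s["ft_force"])
```

```text
[  0.53339984   0.15257609   0.10139739 -92.61230019] [-34.7 -38. ] [ 0.04794749  0.15020398 -5.59403537]
```

Request:
{"api": "step_arm", "payload": {"deltas": [[0.06, 0, 0, 0], [0.06, 0, 0, 0], [0.06, -0.01, 0, 0], [0, 0, 0, 0]]}}

```text
t: 40.85
eef_pos: [0.5427, 0.1529, 0.1017]
ee_rot: [1.0, -0.023, 0.0, -0.0]
ft_force: [1.0, -0.2, -5.0]
finger_gap: 0.0336
gripper_force: 30.0
```

Free so far. Continue in small steps.

Request:
{"api": "step_arm", "payload": {"deltas": [[0.08, 0, 0, 0], [0.08, -0.01, 0, 0], [0.08, 0, 0, 0], [0, 0, 0, 0]]}}

```text
t: 41.18
eef_pos: [0.5551, 0.1528, 0.1017]
ee_rot: [1.0, -0.023, 0.0, 0.0]
ft_force: [-1.1, 0.6, -4.3]
finger_gap: 0.0334
gripper_force: 30.0
```

Request:
{"api": "step_arm", "payload": {"deltas": [[0.08, -0.01, 0, 0], [0.08, 0, 0, 0], [0.06, 0, 0.01, 0], [0, 0, 0, 0]]}}

```text
t: 41.52
eef_pos: [0.5658, 0.1527, 0.101]
ee_rot: [1.0, -0.023, 0.0, 0.0]
ft_force: [0.9, -0.3, -4.1]
finger_gap: 0.0334
gripper_force: 30.0
```

Request:
{"api": "step_arm", "payload": {"deltas": [[0.05, 0, 0.01, 0], [0.04, 0, 0, 0], [0, 0, 0, 0], [0, 0, 0, 0]]}}

```text
t: 41.85
eef_pos: [0.5696, 0.1526, 0.1005]
ee_rot: [1.0, -0.023, -0.0, 0.0]
ft_force: [0.3, -0.1, -4.5]
finger_gap: 0.0334
gripper_force: 30.0
```

Request:
{"api": "step_arm", "payload": {"deltas": [[0.04, 0, 0, 0], [0, 0, 0, 0], [0, 0, 0, 0]]}}

```text
t: 42.1
eef_pos: [0.5707, 0.1527, 0.1003]
ee_rot: [1.0, -0.022, -0.001, 0.0]
ft_force: [-4.8, 0.2, -0.9]
finger_gap: 0.0337
gripper_force: 30.0
```

Request:
{"api": "step_arm", "payload": {"deltas": [[0.04, 0, 0, 0], [0, 0, 0, 0], [-0.04, 0, 0.01, 0], [0, 0, 0, 0]]}}

```text
t: 42.43
eef_pos: [0.5716, 0.1528, 0.1005]
ee_rot: [1.0, -0.023, 0.0, -0.0]
ft_force: [-3.4, 1.0, 1.5]
finger_gap: 0.0332
gripper_force: 30.0
```

Request:
{"api": "step_arm", "payload": {"deltas": [[0, 0, 0, 0], [0, 0, 0, 0], [0, 0, 0, 0], [0, 0, 0, 0], [0, 0, 0, 0], [0, 0, 0, 0]], "hand": 0.4}}

```text
t: 42.93
eef_pos: [0.5718, 0.1525, 0.1002]
ee_rot: [1.0, -0.023, 0.0, 0.0]
ft_force: [-0.0, 0.2, 0.0]
finger_gap: 0.0519
gripper_force: 0.0
```

Request:
{"api": "step_arm", "payload": {"deltas": [[0, 0, -0.3, 0], [0, 0, -0.6, 0], [0, 0, -0.6, 0], [0, 0, -0.6, 0], [0, 0, -0.6, 0], [-0.3, 0.5, 0, 0], [-0.3, 0.7, 0, 0], [-0.3, 0.7, 0, 0], [-0.3, 0.7, 0, 0], [-0.3, 0.7, 0, 0]]}}

```text
t: 43.77
eef_pos: [0.4883, -0.0104, 0.235]
ee_rot: [1.0, -0.023, 0.0, -0.0]
ft_force: [-0.8, 0.1, 0.3]
finger_gap: 0.0522
gripper_force: 0.0
```

Request:
{"api": "step_arm", "payload": {"deltas": [[0, 0.7, 0, 0], [0, 0.7, 0, 0], [0, 0.7, 0, 0], [0, 0.5, 0, 0], [0, 0, 0, 0]]}}

```text
t: 44.18
eef_pos: [0.4823, -0.1448, 0.2356]
ee_rot: [1.0, -0.026, 0.001, 0.001]
ft_force: [0.0, -0.1, -0.2]
finger_gap: 0.0524
gripper_force: 0.0
```

Run:
```python
from h import *
print(cur())
c=shot("side");save(c,"s10");t=shot("top");save(t,"t10")
for n,k in(("side",c),("top",t)):
  for b,ar in blobs(yellow(k)):
    l=loc(onz(k,b,.057)[0])
    if abs(l[1])<140 and -120<l[0]<60: print(n,b,ar,l)
a=cv2.imread("pics/s10.png");b=cv2.imread("pics/t10.png")
f=lambda i:cv2.resize(i,None,fx=4,fy=4,interpolation=cv2.INTER_CUBIC)
cv2.imwrite("pics/st10.png",np.hstack([f(a[100:200,235:335]),f(b[140:240,215:315])]))
cv2.imwrite("pics/st10.png",np.vstack([f(a[100:175,235:335+100]),f(b[140:215,165:365])]))
```

```text
[  0.48232585  -0.14478373   0.2356032  -93.02762769]
side [268.59 127.91] 32 [ 37.2 113.9]
side [320.67 169.84] 87 [  42.3 -113.2]
top [199.17 161.87] 23 [ 46.1 114.6]
top [229.92 164.12] 24 [45.1 38.4]
top [260.59 165.74] 27 [ 45.6 -37.3]
top [291.5  167.23] 26 [  46.4 -113.5]
top [198.54 169.15] 13 [ 27.5 113.9]
```

View pics/st10.png

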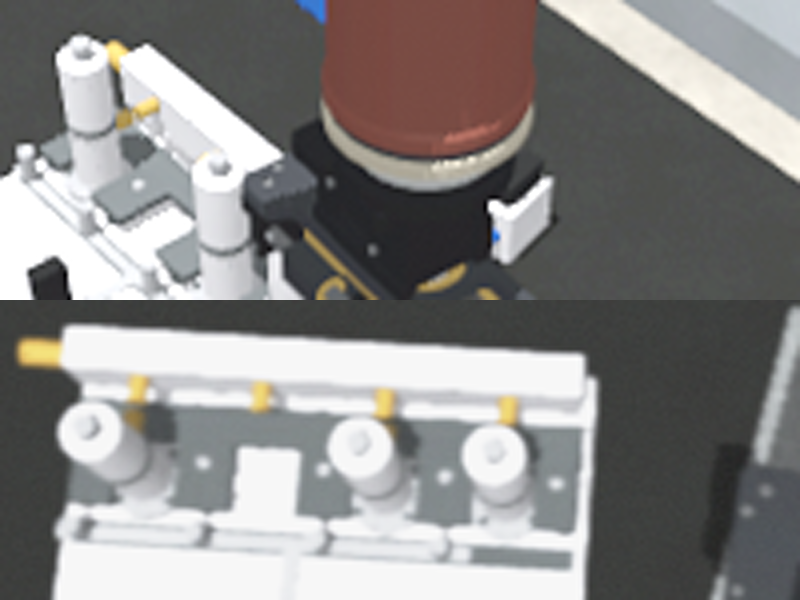

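Run:
```python
from h import *
t=shot("top")
for n,u in((3,(186.6,171.4)),(1,(254.1,174.6)),(0,(288.1,177.6))): print(n,loc(onz(t,u,.139)[0]),"want",[0,-114+76*n])
g=fw(-.104,.019); plan([(g[0],g[1],.2,-88.3,.038)])
```

```text
3 [ -1.2 111.5] want [0, 114]
1 [  0.7 -39.2] want [0, -38]
0 [  -1.5 -115.2] want [0, -114]
from [  0.4834  -0.1384   0.235  -92.6106]
10 rows -> [  0.4626   0.2075   0.2    -88.3134]
   [[-0.07,-0.69,0.07,-0.02],[-0.07,-0.69,0.07,-0.01],[-0.06,-0.69,0.07,-0.02],[-0.06,-0.69,0.07,-0.01],[-0.05,-0.69,0.07,-0.02],[-0.05,-0.69,0.07,-0.01],[-0.04,-0.69,0.07,-0.02],[-0.03,-0.7,0.07,-0.01],[-0.04,-0.69,0.07,-0.02],[-0.02,-0.69,0.07,-0.01]]
```

Request:
{"api": "step_arm", "payload": {"deltas": [[-0.07, -0.69, 0.07, -0.02], [-0.07, -0.69, 0.07, -0.01], [-0.06, -0.69, 0.07, -0.02], [-0.06, -0.69, 0.07, -0.01], [-0.05, -0.69, 0.07, -0.02], [-0.05, -0.69, 0.07, -0.01], [-0.04, -0.69, 0.07, -0.02], [-0.03, -0.7, 0.07, -0.01], [-0.04, -0.69, 0.07, -0.02], [-0.02, -0.69, 0.07, -0.01]], "hand": 0}}

```text
t: 45.17
eef_pos: [0.461, 0.2104, 0.1998]
ee_rot: [1.0, 0.017, -0.0, -0.0]
ft_force: [0.5, 0.3, -0.5]
finger_gap: 0.0865
gripper_force: 0.0
```

Request:
{"api": "step_arm", "payload": {"deltas": [[0, 0, 0, 0], [0, 0, 0, 0]]}}

```text
t: 45.33
eef_pos: [0.4609, 0.2104, 0.1994]
ee_rot: [1.0, 0.018, -0.0, 0.0]
ft_force: [-0.6, -1.9, -0.0]
finger_gap: 0.0872
gripper_force: 0.0
```

Run:
```python
from h import *
c=shot("side");save(c,"s11")
for smin in(90,115):
  for b,ar in blobs(yellow(c,smin=smin)):
    l=loc(onz(c,b,.057)[0])
    if abs(l[1])<140 and -120<l[0]<70: print(smin,b.round(1),ar,l)
# individual: classify yellow pixels by fixture x on the port plane
ys,xs=np.nonzero(yellow(c,smin=60)); L=np.array([loc(p) for p in onz(c,np.c_[xs,ys],.057)])
for k in(3,1,0):
    yk=-114+76*k
    for lo,hi in((12,34),(37,56)):
        m=(L[:,0]>lo)&(L[:,0]<hi)&(abs(L[:,1]-yk)<14); print(k,(lo,hi),m.sum(),L[m].mean(0).round(1) if m.any() else None)
g=fw(-.104,.019); plan([(g[0],g[1],.05,-88.3,.025)])
```

```text
90 [268.6 127.9] 32 [ 37.2 113.9]
90 [300.8 156.3] 22 [ 34.5 -39.1]
90 [320.5 170.3] 35 [  40.8 -114.4]
115 [268.6 127.8] 27 [ 37.4 114.1]
115 [304. 153.] 5 [ 49.1 -34.5]
115 [299.1 158.2] 12 [ 26.5 -41.7]
115 [322.3 169.3] 18 [  46.9 -114.4]
115 [316.9 172.1] 8 [  29.4 -113.1]
3 (12, 34) 16 [ 26.9 115. ]
3 (37, 56) 21 [ 45.9 113.4]
1 (12, 34) 17 [ 25.9 -42.1]
1 (37, 56) 10 [ 47.4 -34.5]
0 (12, 34) 11 [  28.7 -113.3]
0 (37, 56) 26 [  46.9 -114.4]
from [  0.4616   0.2084   0.1997 -88.1008]
6 rows -> [ 4.62600e-01  2.07500e-01  5.02000e-02 -8.83872e+01]
   [[0.0,0.0,0.5,0.0],[0.01,0.01,0.5,0.0],[0.0,0.0,0.5,0.0],[0.0,0.0,0.5,0.0],[0.0,0.01,0.5,0.01],[0.01,0.0,0.49,0.0]]
```

Run:
```python
from h import *
def fx(lx,ly,z): return [*fw(lx/1e3,ly/1e3),z]
for n in("top","side"):
    c=shot(n); h=cv2.cvtColor(c["pixels"],cv2.COLOR_RGB2HSV)
    m=cv2.inRange(h,(10,60,40),(38,255,255))
    ys,xs=np.nonzero(m); L=np.array([loc(p) for p in onz(c,np.c_[xs,ys],.057)])
    for k in(3,1,0):
        yk=-114+76*k; s=(L[:,0]>12)&(L[:,0]<36)&(abs(L[:,1]-yk)<14)
        print(n,k,s.sum(),L[s].mean(0).round(1) if s.any() else None, "proj port -8,0,8deg:",[proj(c,fx(26*np.cos(a),yk+26*np.sin(a),.057))[0].round(1).tolist() for a in(-.14,0,.14)])
    if n=="side":
        print("top of cyl0 barrel px",proj(c,[fx(17*np.cos(a),-114+17*np.sin(a),.127) for a in np.arange(0,6.3,.785)]).round(0).tolist())
        print(c["pixels"][150:165,292:310].tolist() and h[150:165,292:310,1]); print(h[150:165,292:310,2])
```

```text
top 3 24 [ 27.6 114.4] proj port -8,0,8deg: [[199.9, 169.9], [198.4, 169.7], [196.9, 169.8]]
top 1 9 [ 30.7 -42.1] proj port -8,0,8deg: [[261.6, 173.6], [260.1, 173.4], [258.7, 173.4]]
top 0 0 None proj port -8,0,8deg: [[292.6, 175.5], [291.1, 175.3], [289.6, 175.3]]
side 3 19 [ 28.1 114.5] proj port -8,0,8deg: [[266.0, 130.2], [265.4, 129.6], [264.6, 129.0]]
side 1 18 [ 26.4 -41.9] proj port -8,0,8deg: [[298.9, 158.3], [298.1, 157.5], [297.2, 156.9]]
side 0 14 [  30.  -113.1] proj port -8,0,8deg: [[316.9, 173.7], [316.1, 172.9], [315.1, 172.2]]
top of cyl0 barrel px [[313.0, 155.0], [308.0, 153.0], [303.0, 154.0], [301.0, 158.0], [302.0, 161.0], [307.0, 163.0], [312.0, 162.0], [314.0, 158.0], [313.0, 155.0]]
[[  5   7   5   6   6   7   7   6   7   7   7   7   8  10  11   7   7   5]
 [  5   7   5   6   6   7   8   6   7   7   8  10   7  39  36   4   7   0]
 [  5   7   5   6   6   7   7   7   7   8   4   9  66 140 141  22   3   4]
 [  5   7   5   6   6   5   5   7  10  10  49  88 137 114  10   5   7   7]
 [  5   7   5   6   6   6   7   7   3  57 136 159  50   6   7   8   7   6]
 [  5 
[... 1170 characters left out ...]
255 253 243 241 242 243]
 [191 190 188 187 187 136 155 168 166 154 229 255 255 245 213 228 233 215]
 [190 189 188 187 188 145 158 165 162 180 255 255 255 249 190 194 198 164]
 [190 189 188 189 189 140 157 166 159 214 255 255 255 255 197 171 164 151]
 [191 189 189 191 166 138 159 164 144 203 255 255 255 255 234 199 166 199]
 [192 192 192 176 120 134 159 147 108 158 255 255 255 255 255 255 255 255]
 [174 171 155 122 118 141 132 107  89 145 242 255 255 255 255 255 255 255]
 [121 114  86 109 163 149 106  92  91 132 208 245 255 255 255 255 255 255]
 [117 121 154 171 185 156 106  92  90 113 212 219 229 253 255 254 255 252]
 [175 176 186 189 187 163 112  92  91 109 212 223 219 218 214 211 208 204]]
```

Run:
```python
from h import *
def edges(c,k,axis_rows,lo=50):
    h=cv2.cvtColor(c["pixels"],cv2.COLOR_RGB2HSV)
    return h
S=[];V=[]
for i in range(4):
    c=shot("top"); S.append(c["pixels"].astype(float))
p=np.mean(S,0); sat=(p.max(2)-p.min(2))
print("seat1 rows 161-175 cols 253-268");print(sat[161:176,253:269].round(0).astype(int))
print("seat3 rows 158-174 cols 192-206");print(sat[158:174,192:207].round(0).astype(int))
# +x direction per row at z .057: columns of fixture lines
for ly in(-32,-38,-44): print(ly,[proj(c,[*fw(lx/1e3,ly/1e3),.057])[0].round(1).tolist() for lx in(20,32,37,50)])
for ly in(120,114,108): print(ly,[proj(c,[*fw(lx/1e3,ly/1e3),.057])[0].round(1).tolist() for lx in(20,32,37,50)])
```

```text
seat1 rows 161-175 cols 253-268
[[ 5  4  5  4  3  1  4  7  7  4  0  4  3  1  1  1]
 [ 4  4  4  4  2  9 31 46 47 38 20  4  4  6  3  4]
 [ 5  4  4  4  2 14 45 70 75 63 33  8  2  4  5  5]
 [ 4  4  4  4  1 20 52 75 79 64 31  6  2  4  5  4]
 [ 4  5  4  4  2 23 57 77 78 64 28  6  3  4  4  5]
 [ 4  4  5  4  2 24 58 78 78 59 23  3  4  4  4  4]
 [ 4  5  4  5  1 26 60 78 78 54 16  1  4  4  4  4]
 [ 4  4  4  4  3 32 62 76 74 52 16  2  5  5  4  4]
 [ 4  5  4  4  0 16 37 52 54 39 12  2  5  4  4  4]
 [ 4  4  4  4  4  1  8 23 30 23  9  3  4  6  5  5]
 [ 5  4  4  5  5  4  6 26 47 50 30  8  3  5  5  5]
 [ 5  5  5  5  5  4  1 14 38 56 46 16  2  5  5  6]
 [ 6  6  5  6  5  5  4  1 17 40 40 15  3  5  6  8]
 [ 6  6  5  5  5  5  6  4  4 22 27  7  3  6  6  6]
 [ 5  5  4  4  4  4  4  5  2 10 12  3  5  6  6  7]]
seat3 rows 158-174 cols 192-206
[[  5   4   4   4   2  18  36  34  22  10   1   2   3   3   3]
 [  5   6   6   5   9  51  91 102  98  74  28   3   3   5   6]
 [  4   4   5   4  14  66 108 119 120  97  33   2   4   5   5]
 [  3   2   3   2  12  66 110 121 120  85  24   1   4   5   6]
 [  0   0   0   1 
[... 452 characters left out ...]
  69  50  18   2   6   6   6   6]
 [ 34  30  28  38  58  71  73  67  43  14   3   6   6   6   6]
 [ 37  37  37  40  46  57  63  60  36   9   4   6   6   5   6]
 [ 38  37  38  39  39  43  50  50  29   5   4   6   6   6   6]
 [ 37  37  37  38  37  38  40  40  26   8   2   4   6   6   6]]
-32 [[257.5, 175.6], [257.9, 170.9], [258.1, 169.0], [258.6, 163.9]]
-38 [[259.9, 175.8], [260.4, 171.1], [260.6, 169.1], [261.0, 164.0]]
-44 [[262.4, 175.9], [262.8, 171.2], [263.0, 169.2], [263.5, 164.2]]
120 [[195.7, 172.0], [196.3, 167.3], [196.5, 165.3], [197.2, 160.2]]
114 [[198.1, 172.1], [198.7, 167.4], [199.0, 165.4], [199.6, 160.4]]
108 [[200.5, 172.2], [201.1, 167.5], [201.4, 165.6], [202.0, 160.5]]
```

Seat 1's port is yawed about −6.5° by the edge comparison with its nozzle; seats 3 and 0 are good. I'll regrip cylinder 1 and turn it.

Run:
```python
from h import *
h=fw(0.0005,-.0385); plan([(h[0],h[1],.2,-95,.035),(h[0],h[1],.1005,-95,.025)])
```

```text
from [  0.4626   0.2063   0.2003 -88.3742]
4 rows -> [  0.5688   0.1531   0.1998 -94.9632]
   [[0.52,0.28,0.0,0.06],[0.53,0.27,0.0,0.06],[0.54,0.24,0.0,0.05],[0.55,0.24,0.01,0.06]]
4 rows -> [  0.5688   0.1531   0.1003 -94.9632]
   [[0.0,0.0,0.5,0.0],[0.0,0.0,0.49,0.0],[0.0,0.0,0.5,0.0],[0.0,0.0,0.5,0.0]]
```

Request:
{"api": "step_arm", "payload": {"deltas": [[0.52, 0.28, 0, 0.06], [0.53, 0.27, 0, 0.06], [0.54, 0.24, 0, 0.05], [0.55, 0.24, 0.01, 0.06], [0, 0, 0, 0], [0, 0, 0, 0], [0, 0, 0, 0], [0, 0, 0, 0]], "hand": 0.4}}

```text
t: 46.35
eef_pos: [0.5679, 0.1546, 0.1995]
ee_rot: [0.999, -0.042, -0.0, -0.0]
ft_force: [-1.0, 0.5, -0.4]
finger_gap: 0.0534
gripper_force: 0.0
```

Run:
```python
from h import *
print(sensors.sense()["finger_gap"]);h=fw(0.0005,-.0385); plan([(h[0],h[1],.1005,-95,.025)])
```

```text
0.05344896193207473
from [  0.5679   0.1546   0.1995 -94.8243]
4 rows -> [  0.5688   0.153    0.1005 -95.1108]
   [[0.0,0.01,0.5,0.0],[0.01,0.0,0.49,0.0],[0.0,0.01,0.5,0.0],[0.01,0.01,0.49,0.01]]
```

Request:
{"api": "step_arm", "payload": {"deltas": [[0, 0.01, 0.5, 0], [0.01, 0, 0.49, 0], [0, 0.01, 0.5, 0], [0.01, 0, 0.49, 0], [0, 0, 0, 0], [0, 0, 0, 0]]}}

```text
t: 46.85
eef_pos: [0.5684, 0.1534, 0.1003]
ee_rot: [0.999, -0.042, -0.001, 0.0]
ft_force: [0.0, 0.7, 0.0]
finger_gap: 0.0527
gripper_force: 0.0
```

Request:
{"api": "step_arm", "payload": {"deltas": [[0, 0, 0, 0], [0, 0, 0, 0], [0, 0, 0, 0], [0, 0, 0, 0], [0, 0, 0, 0], [0, 0, 0, 0]], "hand": 1}}

```text
t: 47.35
eef_pos: [0.5703, 0.1532, 0.1018]
ee_rot: [0.999, -0.043, 0.001, -0.0]
ft_force: [-1.6, 0.2, 7.1]
finger_gap: 0.0336
gripper_force: 30.0
```

Request:
{"api": "step_arm", "payload": {"deltas": [[0, 0, 0, -0.06], [0, 0, 0, -0.06], [0, 0, 0, -0.06], [0, 0, 0, -0.05], [0.03, 0, 0, 0], [0, 0, 0, 0], [0, 0, 0, 0]]}}

```text
t: 47.93
eef_pos: [0.5709, 0.1529, 0.1018]
ee_rot: [1.0, 0.015, -0.0, -0.0]
ft_force: [-6.2, -1.1, 12.2]
finger_gap: 0.0335
gripper_force: 30.0
```

Request:
{"api": "step_arm", "payload": {"deltas": [[-0.03, 0, -0.02, 0], [0, 0, 0, 0]]}}

```text
t: 48.1
eef_pos: [0.5693, 0.1528, 0.1019]
ee_rot: [1.0, 0.015, -0.0, -0.0]
ft_force: [-2.3, -1.3, 3.9]
finger_gap: 0.0333
gripper_force: 30.0
```

Request:
{"api": "step_arm", "payload": {"deltas": [[0, 0, 0, 0], [0, 0, 0, 0], [0, 0, 0, 0], [0, 0, 0, 0], [0, 0, 0, 0], [0, 0, -0.4, 0], [0, 0, -0.6, 0], [0, 0, -0.6, 0], [0, 0, -0.4, 0], [0, 0, 0, 0]], "hand": 0.4}}

```text
t: 48.93
eef_pos: [0.5719, 0.1533, 0.2063]
ee_rot: [1.0, 0.015, 0.003, -0.001]
ft_force: [0.6, -0.1, 0.2]
finger_gap: 0.0523
gripper_force: 0.0
```

Request:
{"api": "step_arm", "payload": {"deltas": [[-0.5, -0.26, 0, 0], [-0.55, -0.26, 0, 0], [-0.55, -0.27, 0, 0], [-0.54, -0.26, 0, 0], [0, 0, 0, 0], [0, 0, 0, 0]], "hand": 0}}

```text
t: 49.43
eef_pos: [0.4598, 0.2033, 0.2014]
ee_rot: [1.0, 0.016, -0.0, -0.0]
ft_force: [0.7, -0.5, -0.4]
finger_gap: 0.0824
gripper_force: 0.0
```

Run:
```python
from h import *
for n in("top","side"):
    p=0
    for i in range(3): c=shot(n);p=p+c["pixels"].astype(float)/3
    sat=(p.max(2)-p.min(2))
    if n=="top":
        print(sat[161:176,253:269].round(0).astype(int)); print("seat0");print(sat[164:179,284:300].round(0).astype(int)); save(c,"t12")
    h=cv2.cvtColor(c["pixels"],cv2.COLOR_RGB2HSV); m=cv2.inRange(h,(10,60,40),(38,255,255))
    ys,xs=np.nonzero(m); L=np.array([loc(q) for q in onz(c,np.c_[xs,ys],.057)])
    for k in(3,1,0):
        yk=-114+76*k; s=(L[:,0]>12)&(L[:,0]<36)&(abs(L[:,1]-yk)<14); print(n,k,s.sum(),L[s].mean(0).round(1) if s.any() else None)
save(c,"s12")
g=fw(-.104,.019); plan([(g[0],g[1],.05,-88.3,.025)])
```

```text
[[ 5  5  5  5  4  1  4  6  6  4  1  3  4  2  2  1]
 [ 4  4  4  4  2  9 31 46 47 38 21  3  3  5  5  3]
 [ 4  4  5  4  1 14 45 71 75 64 33  8  1  3  5  4]
 [ 4  4  5  3  1 19 52 75 79 64 30  6  2  3  4  4]
 [ 4  4  5  4  2 24 58 77 78 62 28  5  3  3  3  4]
 [ 4  5  5  5  1 25 59 78 78 58 23  3  3  3  4  4]
 [ 5  4  5  4  1 26 60 78 78 54 16  2  4  5  4  4]
 [ 4  5  5  5  3 33 62 75 75 52 14  2  5  4  4  5]
 [ 5  4  4  4  2 21 40 53 54 38 11  3  5  4  5  4]
 [ 4  4  4  4  3  1  8 19 19 10  3  4  5  5  5  5]
 [ 4  4  5  6  5  4  5 19 25 14  2  4  5  6  5  5]
 [ 4  4  5  6  5  4  1 14 30 28  8  4  5  5  5  6]
 [ 6  5  4  5  5  5  4  1 12 19  8  4  6  6  6  6]
 [ 6  6  5  5  5  5  5  5  2  2  2  4  7  5  7  6]
 [ 6  5  5  6  5  5  5  5  5  4  4  5  6  7  6  5]]
seat0
[[  6   7   6   6   2  24  65  88  89  69  28   2   3   4   4   5]
 [  5   5   5   5   4  44  97 116 117 101  48   5   5   6   5   5]
 [  4   4   4   3   2  42  99 117 120 107  51   5   4   5   5   5]
 [  1   0   0   0   1  21  90 117 121 103  42   2   3   3   3   3]
 [  0   0   0   0   0  15  87 118 120  99  35   1   1   1   
[... 370 characters left out ...]
1   0   0   0   3   6   5   5   7   8]
 [  0   1   1   3   4   3   2   0   0   0   1   7   5   5   6   8]
 [  0   1   3   4   4   4   4   1   0   0   0   4   6   5   6   8]
 [  0   1   3   4   4   5   5   2   0   0   0   2   6   5   6   6]
 [  0   0   3   5   5   5   5   3   1   0   0   1   6   5   5   8]]
top 3 24 [ 27.9 115.1]
top 1 1 [ 29.9 -42.2]
top 0 0 None
side 3 19 [ 28.1 114.5]
side 1 19 [ 26.5 -39.2]
side 0 14 [  30.  -113.1]
from [  0.4618   0.2015   0.2014 -88.3866]
7 rows -> [ 4.62700e-01  2.07600e-01  4.99000e-02 -8.83866e+01]
   [[0.0,-0.02,0.43,0.0],[0.0,-0.01,0.43,0.0],[0.01,-0.02,0.44,0.0],[0.0,-0.02,0.43,0.0],[0.0,-0.02,0.43,0.0],[0.0,-0.01,0.43,0.0],[0.01,-0.02,0.44,0.0]]
```

Run:
```python
from h import *
p=0
for i in range(3): c=shot("side");p=p+c["pixels"].astype(np.float32)/3
sat=(p.max(2)-p.min(2)).astype(np.float32)
def samp(lx,ly):
    q=proj(c,[*fw(lx/1e3,ly/1e3),.057])[0].astype(np.float32); return int(cv2.remap(sat,q[:1].reshape(1,1),q[1:].reshape(1,1),cv2.INTER_LINEAR)[0,0])
for k in(3,1,0):
    yk=-114+76*k
    print(k,"axial 14..54",[samp(x,yk) for x in range(14,56,2)])
    for x in(24,28,31,42,46,50): print("   x",x,[samp(x,yk+d) for d in range(-14,15,2)])
```

```text
3 axial 14..54 [5, 8, 16, 52, 78, 88, 91, 89, 89, 80, 63, 66, 83, 102, 114, 115, 116, 117, 119, 119, 108]
   x 24 [11, 12, 17, 34, 61, 80, 90, 88, 79, 69, 42, 18, 9, 6, 4]
   x 28 [9, 6, 3, 25, 64, 91, 90, 89, 89, 81, 66, 45, 25, 12, 8]
   x 31 [7, 7, 7, 12, 23, 54, 79, 87, 84, 87, 71, 48, 24, 12, 6]
   x 42 [5, 4, 7, 35, 78, 106, 110, 114, 112, 96, 63, 27, 10, 8, 6]
   x 46 [6, 7, 12, 30, 68, 96, 113, 116, 117, 110, 78, 42, 13, 9, 6]
   x 50 [5, 5, 18, 49, 88, 109, 114, 119, 115, 100, 75, 45, 22, 9, 7]
1 axial 14..54 [4, 5, 7, 19, 36, 64, 88, 90, 90, 75, 49, 47, 43, 49, 38, 42, 37, 29, 37, 28, 15]
   x 24 [7, 7, 16, 42, 70, 82, 84, 64, 45, 31, 14, 7, 5, 4, 3]
   x 28 [0, 2, 1, 29, 71, 91, 90, 90, 91, 81, 58, 25, 9, 6, 5]
   x 31 [0, 0, 0, 3, 14, 53, 91, 84, 91, 87, 58, 23, 6, 4, 5]
   x 42 [5, 4, 4, 2, 0, 1, 8, 38, 72, 78, 43, 15, 6, 6, 4]
   x 46 [6, 6, 5, 6, 5, 5, 12, 37, 73, 75, 46, 23, 9, 5, 4]
   x 50 [6, 6, 6, 6, 6, 7, 9, 37, 72, 77, 49, 14, 6, 5, 5]
0 axial 14..54 [4, 4, 4, 4, 6, 42, 76, 86, 89, 90, 71, 68, 85, 106, 115, 117, 116, 116, 117, 119, 114]
   x 24 [8, 10, 10, 11, 35, 66, 76, 42, 13, 11, 7, 5, 4, 3, 3]
   x 28 [8, 9, 10, 10, 18, 56, 87, 86, 76, 58, 32, 15, 7, 5, 5]
   x 31 [0, 2, 0, 3, 7, 36, 75, 91, 91, 85, 67, 37, 9, 5, 5]
   x 42 [5, 5, 2, 23, 67, 108, 112, 115, 115, 101, 57, 21, 9, 5, 4]
   x 46 [5, 6, 8, 19, 66, 103, 114, 116, 118, 100, 67, 34, 16, 7, 5]
   x 50 [4, 4, 10, 42, 80, 103, 115, 117, 117, 106, 68, 18, 9, 7, 5]
```

All ports sit within about 2° and all tips are at the home gap. Now I'll close the gate.

Request:
{"api": "step_arm", "payload": {"deltas": [[0, -0.02, 0.43, 0], [0, -0.01, 0.43, 0], [0.01, -0.02, 0.44, 0], [0, -0.02, 0.43, 0], [0, -0.02, 0.43, 0], [0, -0.01, 0.43, 0], [0.01, -0.02, 0.44, 0], [0, 0, 0, 0]]}}

```text
t: 50.55
eef_pos: [0.4598, 0.207, 0.0465]
ee_rot: [1.0, 0.015, -0.002, 0.002]
ft_force: [-1.7, -1.2, -0.3]
finger_gap: 0.0872
gripper_force: 0.0
```

Request:
{"api": "step_arm", "payload": {"deltas": [[0, 0, 0, 0], [0, 0, 0, 0], [0, 0, 0, 0], [0, 0, 0, 0], [0, 0, 0, 0], [0, 0, 0, 0], [0, 0, 0, 0], [0, 0, 0, 0], [0, 0, 0, 0], [0, 0, 0, 0]], "hand": 1}}

```text
t: 51.38
eef_pos: [0.4619, 0.2082, 0.0501]
ee_rot: [1.0, 0.015, -0.0, 0.0]
ft_force: [0.7, 0.1, 0.3]
finger_gap: 0.0284
gripper_force: 0.0
```

Request:
{"api": "step_arm", "payload": {"deltas": [[0, 0, 0, 0], [0, 0, 0, 0], [0, 0, 0, 0], [0, 0, 0, 0], [0, 0, 0, 0]]}}

```text
t: 51.8
eef_pos: [0.4619, 0.2078, 0.05]
ee_rot: [1.0, 0.015, -0.0, 0.0]
ft_force: [0.0, -3.7, 1.0]
finger_gap: 0.0156
gripper_force: 30.0
```

Request:
{"api": "step_arm", "payload": {"deltas": [[0, 0.12, 0, 0], [0, 0.12, 0, 0], [0, 0.12, 0, 0], [0, 0.12, 0, 0], [0, 0.12, 0, 0], [0, 0.1, 0, 0], [0, 0, 0, 0]]}}

```text
t: 52.38
eef_pos: [0.463, 0.1715, 0.05]
ee_rot: [1.0, 0.014, -0.0, 0.0]
ft_force: [0.4, -3.2, -1.0]
finger_gap: 0.0156
gripper_force: 30.0
```

Request:
{"api": "step_arm", "payload": {"deltas": [[0, 0.06, 0, 0], [0, 0.04, 0, 0], [0, 0.04, 0, 0], [0, 0, 0, 0]]}}

```text
t: 52.72
eef_pos: [0.463, 0.1696, 0.0501]
ee_rot: [1.0, 0.016, 0.0, -0.002]
ft_force: [1.4, 15.2, -10.7]
finger_gap: 0.0159
gripper_force: 30.0
```

Request:
{"api": "step_arm", "payload": {"deltas": [[0, -0.06, 0, 0], [0, 0, 0, 0]]}}

```text
t: 52.88
eef_pos: [0.463, 0.1698, 0.05]
ee_rot: [1.0, 0.015, -0.0, 0.0]
ft_force: [0.2, 4.9, -4.0]
finger_gap: 0.0158
gripper_force: 30.0
```

Request:
{"api": "step_arm", "payload": {"deltas": [[0, 0, 0, 0], [0, 0, 0, 0], [0, 0, 0, 0], [0, 0, 0, 0], [0, 0, 0, 0], [0, 0, -0.3, 0], [0, 0, -0.6, 0], [0, 0, -0.6, 0], [0, 0, -0.6, 0], [0, 0, -0.6, 0]], "hand": 0}}

```text
t: 53.72
eef_pos: [0.4629, 0.1688, 0.1865]
ee_rot: [1.0, 0.015, -0.0, 0.0]
ft_force: [1.1, -0.2, -0.6]
finger_gap: 0.0744
gripper_force: 0.0
```

Request:
{"api": "step_arm", "payload": {"deltas": [[0, -0.5, -0.3, 0], [0, -0.5, -0.3, 0], [0, -0.5, 0, 0], [0, -0.5, 0, 0], [0, 0, 0, 0], [0, 0, 0, 0]]}}

```text
t: 54.22
eef_pos: [0.4597, 0.2702, 0.2147]
ee_rot: [1.0, 0.016, -0.0, 0.0]
ft_force: [-0.5, -1.3, -0.7]
finger_gap: 0.087
gripper_force: 0.0
```

Run:
```python
from h import *
for n in("top","side"):
    c=shot(n)
    h=cv2.cvtColor(c["pixels"],cv2.COLOR_RGB2HSV); m=cv2.inRange(h,(10,60,40),(38,255,255))
    ys,xs=np.nonzero(m); L=np.array([loc(q) for q in onz(c,np.c_[xs,ys],.057)])
    for k in(3,1,0):
        yk=-114+76*k; s=(L[:,0]>12)&(L[:,0]<36)&(abs(L[:,1]-yk)<14); print(n,k,s.sum(),L[s].mean(0).round(1) if s.any() else None)
    dark=(c["pixels"].max(2)<60); ys,xs=np.nonzero(dark); L=np.array([loc(q) for q in onz(c,np.c_[xs,ys],.05)])
    s=(abs(L[:,0]+104)<22)&(abs(L[:,1])<50); print("grip",n,s.sum(),L[s].mean(0))
print(cur(),sensors.sense()["t"])
```

```text
top 3 24 [ 28.  114.1]
top 1 1 [ 34.8 -39.3]
top 0 0 None
grip top 71 [-103.92816901  -20.08450704]
side 3 19 [ 28.1 114.5]
side 1 18 [ 26.5 -38.8]
side 0 14 [  30.  -113.1]
grip side 130 [-106.14769231  -26.29      ]
[  0.46027165   0.26815669   0.21485607 -88.34561808] 54.3167
```

```bash
python3 -c "
from cell import workorder
print(workorder.hand_in())"
```

```text
the job is handed in; nothing more can be done
None
```

The job is handed in: by my last camera measurements, all three cylinders present are fully home in seats 0, 1 and 3 with ports within about 2° of their nozzles, and the gate was then closed to its stop; cylinder 1 snagged once, and I backed it out, regripped it and turned it straight.

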